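# Sieve the mixed rack hardware and park the sieve

### The arm

A 7-joint arm with a two-finger parallel gripper is mounted at the origin on a cart in front of the work surface, level with it; the furniture and walls round the work are solid. World frame = base frame: x ahead of the robot, y to its left, z up, the work surface at z = 0. Lengths are in m, angles in rad, forces in N, time in s.
With the tool pointing down it reaches from about 0.425 to 0.875 m from the base axis. Payload 4.7 kg.
Tool frame: the origin (TCP) lies midway between the tips of the shut fingers; the grasp point (between the pads) lies 19 mm behind it (ctrl.grip_point_offset is the distance from the TCP to the grasp point, in m); z points along the fingers, y is the line along which they close (so a half turn about z gives the same grasp; the last joint's range is limited). The gripper opens to 87 mm and grips with 3 to 60 N. Pads are 19 mm wide; open, the fingers measure 117 mm over their backs; the gripper's body (75 mm by 190 mm) begins 51 mm behind the grasp point.
Start: joints at [1.143, 0.321, -0.07, 1.45, 0.023, 1.371, -0.057], TCP at [0.278, -0.588, 0.19] pointing down, gripper open.
Joint ranges: [-2.86, 2.86], [-0.3, 2.09], [-1.38, 1.24], [0.06, 2.45], [-1.56, 4.7], [0.09, 2.05], [-2.69, 2.69]. Speed limits (rad/s): [2.57, 2.57, 3.14, 3.14, 3.14, 3.14, 3.14].

### API

Orientations are given as a rotation vector (axis times angle).
In Python, from bench import ctrl gives the robot as it stands. The module is installed in compiled form; this text tells all that it offers.
- The arm moves only by the shell command python3 -m handwheel 'ROWS' [OPENING] [FORCE]. ROWS is JSON, a list of rows, each an object of numbers: "x", "y", "z": the shift along the tool's x, y, z in m; "wx", "wy", "wz": the turn, a rotation vector about the tool's x, y, z in degrees. A call has 1 to 10 rows; each row is the pose to reach, as a shift and turn from the pose commanded when the call began, along the tool's axes at that moment; what a row does not reach only later rows make up. A row lasts 1/12 s, in which the tool goes at most 41.7 mm and 7.16 degrees, less where a joint would pass 70% of its speed; a pose out of reach is approached as far as the arm can. A call with a gripper value outside its range is refused whole. OPENING is the finger opening in m, from 0 to 0.087, set as the call begins (- or left out, the last holds). The fingers move at their own pace and stop on an object; FORCE is the grip in N (left out, the last holds). Time passes only in rows, so rows that repeat a pose let the fingers close. It gives the time, the measured TCP pose, the force, the opening and the grip force at its end, in the units of the state.
- ctrl.get_state(): the state, without advancing time (a new reading comes with each control period).
- ctrl.get_image(name): name is "scene" or "side" or "wrist"; returns a dict with "image" (480x640x3 uint8, red, green, blue), "K" (3x3 intrinsics, pixels), "world_to_cam" (4x4, takes a point from world to camera coordinates); the wrist camera has in their place "hand_eye" (4x4, takes a point from camera to tool coordinates, whose origin is the TCP and whose axes are the flange's). Camera axes: x right, y down, z forward; pixel columns grow to the right and rows downward; lengths in m; the calibration is good to about 2 mm. A picture is of the moment at which its call begins: read the wrist's pose just before it. There is no depth.
- ctrl.close_job(): hands the job in; it is judged then, once.
The state is a dict: "time": time; "joint_positions": joint angles; "qd": joint speeds; "joint_torque": joint torques, N m; "position": TCP position; "tool_rot": TCP orientation; "ft_force": force on the tool from outside, world axes, zero at the start; "torque": the same for the moment, N m; "grip_width": opening from 0.0 (shut) to 1.0 (fully open); "grip_force": force on a finger pad.
Only numpy, scipy, OpenCV 4.12 (cv2) and the standard library are available. Lean on these libraries where they do the work, as an engineer would, in place of code of your own. Each camera call takes 0.05 s, during which the arm holds its last target. There are 200 camera calls.

### The job

Hold the sieve by its black grip and shake it side to side along its rails, bumping it lightly (never over 25 N) against the red sprung stops in turn, the left one first, at least three times each, and keep shaking until all four small brass spacers have dropped through into the steel tray. Keep the sieve down on its rails until the last spacer has fallen; then lift it over with the three large hex nuts still in it, set it fully down between the pins of the grey nest and let go. Leave the other things on the bench where they are.

Things in the scene. Friction and masses are not known exactly. Their poses are not given: they have to be found in the camera images.
- sieve_grip (a point): Centre of the sieve's black grip, a flat-sided bar 80 mm long (x), 16 mm wide (y) and 24 mm tall, 66 mm above the sieve's underside. Grasp it from above, the fingers closing along y; nothing stands beside it down to the sieve's rim, 32 mm below this point. Axes as the sieve's.
- sieve: Loose blue square sieve, 0.4 kg, 146 mm (x, over runners) by 130 mm (y), walls 34 mm tall; the bail with the grip runs along x. Origin: centre of its underside, z up. Floor: four bars along x, 17 mm wide (y = -52.5, -17.5, 17.5, 52.5 mm), 18 mm slots between, top 4 mm up. Slick (friction 0.2): spacers slide off the bars only in brisk strokes along y (a few cm in 0.2 s).
- station: Fixed green and aluminium station. Origin: centre of its foot on the bench, z up. Two rails along its y carry the sieve's underside 42 mm above the bench; guides (top 52 mm) leave it 2 mm play in x. Green end panels at y = +-164 mm, 100 mm tall, carry the stops. The sieve starts on the rails, axes parallel to the station's, within 5 mm of the middle.
- left_stop: Stop at the station's +y end: a screw with a red sprung nose, 22 mm across, pointing inward, 70 mm above the bench. Origin in the panel at y = +168 mm. How far the nose stands in differs each time and is not measured: with the sieve in the middle it is 14 to 34 mm from the sieve's wall. The nose yields 3 N per mm, at most 14 mm. A bump counts from 3 N.
- right_stop: The same at the station's -y end (origin at y = -168 mm), set independently: 14 to 34 mm from the sieve's wall with the sieve in the middle; 3 N per mm.
- tray: Shallow steel tray, fixed, 300 mm (x) by 200 mm (y) inside, walls 24 mm tall, floor 2 mm; lies on the bench under the rails with its x along the station's y. Origin: centre of its underside.
- nest: Fixed grey plate 190 mm (x) by 176 mm (y), top 8 mm above the bench, with eight round-topped pins, two near each side, up to 27 mm above the bench. They leave the sieve 4 mm on every side when its x lies along the nest's x (either way round). Origin: centre of its underside, z up. Seated, the sieve's underside is 8 mm above the bench.
- spacer_1: Small brass spacer 1: disc 13 mm across, 8 mm tall, 12 g; origin: centre of its underside. It starts flat on a bar of the sieve's floor and passes the slots.
- spacer_2: Small brass spacer 2: disc 13 mm across, 8 mm tall, 12 g; origin: centre of its underside. It starts flat on a bar of the sieve's floor and passes the slots.
- spacer_3: Small brass spacer 3: disc 13 mm across, 8 mm tall, 12 g; origin: centre of its underside. It starts flat on a bar of the sieve's floor and passes the slots.
- spacer_4: Small brass spacer 4: disc 13 mm across, 8 mm tall, 12 g; origin: centre of its underside. It starts flat on a bar of the sieve's floor and passes the slots.
- nut_1: Large dark hex nut 1: 32 mm over its corners, 22 mm tall, 50 g; origin: centre of its underside. It starts in the sieve and cannot pass the slots.
- nut_2: Large dark hex nut 2: 32 mm over its corners, 22 mm tall, 50 g; origin: centre of its underside. It starts in the sieve and cannot pass the slots.
- nut_3: Large dark hex nut 3: 32 mm over its corners, 22 mm tall, 50 g; origin: centre of its underside. It starts in the sieve and cannot pass the slots.
- timer: Bystander: cream timer with three buttons, 58 x 66 x 19 mm; origin at its underside.
- red_tape: Bystander: red roll of tape, 92 mm across, 24 mm tall; origin at its underside.
- white_cap: Bystander: off-white bottle cap, 80 mm across, 23 mm tall; origin at its underside.
- counter: Bystander: grey hand counter, 54 x 55 x 19 mm; origin at its underside.
There are look-alikes about, which are no part of the job. Leave any purple look-alike of the sieve alone.

How it is judged:
On the way, in this order (a step that is already met when the one before it is completed fails the run):
1. the sieve presses on the left stop with more than 3 N (contact force between sieve and left_stop above 3 N), for 0.04 s.
2. the sieve presses on the right stop with more than 3 N (contact force between sieve and right_stop above 3 N), for 0.04 s.
3. the sieve presses on the left stop with more than 3 N (contact force between sieve and left_stop above 3 N), for 0.04 s.
4. the sieve presses on the right stop with more than 3 N (contact force between sieve and right_stop above 3 N), for 0.04 s.
5. the sieve presses on the left stop with more than 3 N (contact force between sieve and left_stop above 3 N), for 0.04 s.
6. the sieve presses on the right stop with more than 3 N (contact force between sieve and right_stop above 3 N), for 0.04 s.
At the end, for the whole second after the job is handed in: All four spacers lie in the steel tray (below its rim); all three nuts are in the sieve; the sieve is at rest in the nest within 8 mm of its centre, its underside less than 2.5 mm above the nest's plate, level within 0.03 rad (x of spacer_1 in the frame of tray between -0.148 and 0.148 m and y of spacer_1 in the frame of tray between -0.098 and 0.098 m and z of each of spacer_1, spacer_2, spacer_3, spacer_4 in the frame of tray below 0.022 m and x of spacer_2 in the frame of tray between -0.148 and 0.148 m and y of spacer_2 in the frame of tray between -0.098 and 0.098 m and x of spacer_3 in the frame of tray between -0.148 and 0.148 m and y of spacer_3 in the frame of tray between -0.098 and 0.098 m and x of spacer_4 in the frame of tray between -0.148 and 0.148 m and y of spacer_4 in the frame of tray between -0.098 and 0.098 m and x of nut_1 in the frame of sieve between -0.061 and 0.061 m and y of nut_1 in the frame of sieve between -0.061 and 0.061 m and z of nut_1 in the frame of sieve between -0.003 and 0.03 m and x of nut_2 in the frame of sieve between -0.061 and 0.061 m and y of nut_2 in the frame of sieve between -0.061 and 0.061 m and z of nut_2 in the frame of sieve between -0.003 and 0.03 m and x of nut_3 in the frame of sieve between -0.061 and 0.061 m and y of nut_3 in the frame of sieve between -0.061 and 0.061 m and z of nut_3 in the frame of sieve between -0.003 and 0.03 m and x of sieve in the frame of nest between -0.008 and 0.008 m and y of sieve in the frame of nest between -0.008 and 0.008 m and z of sieve in the frame of nest below 0.0105 m and angle between sieve's own z axis and vertical below 0.03 rad and linear speed of sieve below 0.01 m/s); the robot touches nothing.
It fails at once if the sieve pushes a stop with more than 25 N (contact force between sieve and left_stop above 25 N or contact force between sieve and right_stop above 25 N).
It fails at once if the sieve is lifted more than 12 mm off its rails while a spacer is still in it (z of sieve in the frame of station above 0.054 m and z of any of spacer_1, spacer_2, spacer_3, spacer_4 in the frame of sieve above -0.008 m).
It fails at once if a bystander is moved more than 20 mm (distance of any of timer, red_tape, white_cap, counter from where it was at the start of the episode above 0.02 m).
It also fails if it takes over 58 s, if anything falls off the work surface, if the arm or the gripper's body presses on something with over 40 N, if the wrist force passes 120 N, or if a joint passes its speed limit or range.

## Working session

There is one attempt and no reset: what is moved stays moved. The work goes in short steps, Python scripts to look and compute and a shell command to move; the robot and the scene stay as the last step left them, time stands still between calls to the robot, and variables do not carry over. Pictures are saved under pics/ and viewed, at most 10 in all, crops included, and the job is handed in when it is done.

```bash
mkdir -p pics; python3 - <<'E'
from bench import ctrl
import cv2,pickle
s=ctrl.get_state();print(s)
for n in("scene","side"):
    d=ctrl.get_image(n);cv2.imwrite(f"pics/{n}0.png",d["image"][:,:,::-1]);pickle.dump(d,open(n+".pkl","wb"))
    print(d["K"],d["world_to_cam"])
E
```

```text
{'time': 0.0, 'joint_positions': array([ 1.14313611,  0.32183696, -0.07009512,  1.45170271,  0.02261396,
        1.37081483, -0.05690517]), 'qd': array([-0.00014133, -0.00189183,  0.00019664, -0.00243733,  0.00188132,
       -0.00044283, -0.00047104]), 'joint_torque': array([-1.32998812e-04, -4.91281128e+01, -4.03564554e-01, -3.12526238e+01,
       -6.36726804e-02,  4.35681792e-02,  1.72794994e-04]), 'position': array([ 0.27757441, -0.5870457 ,  0.1890387 ]), 'tool_rot': array([-3.06340126e+00, -6.87929723e-01,  8.48346986e-04]), 'ft_force': array([ 0.04061116,  0.16918297, -0.70754016]), 'torque': array([-0.00890031,  0.00696702,  0.03152524]), 'grip_force': 0.0, 'grip_width': 1.002661929961548}
[[581.61192047   0.         329.91858933]
 [  0.         581.61192047 239.8958116 ]
 [  0.           0.           1.        ]] [[-0.78325453 -0.62125251  0.02361478  0.49468253]
 [-0.38914393  0.46028897 -0.7979355   0.25545231]
 [ 0.48484981 -0.63417615 -0.60228007  1.29767271]
 [ 0.          0.          0.          1.        ]]
[[607.09490894   0.         322.93491197]
 [  0.         607.09490894 238.35859764]
 [  0.           0.           1.        ]] [[-0.86321108 -0.50482034 -0.00480168  0.53788353]
 [-0.23554179  0.4111378  -0.8806167   0.18442755]
 [ 0.44652738 -0.7590271  -0.47380499  1.64240323]
 [ 0.          0.          0.          1.        ]]
```

View pics/scene0.png

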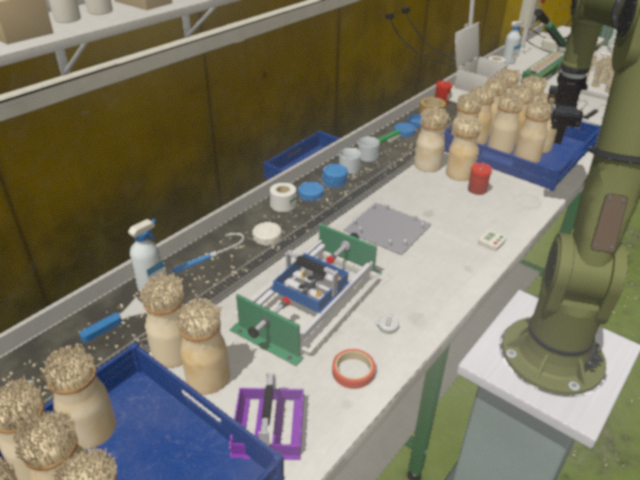

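View pics/side0.png

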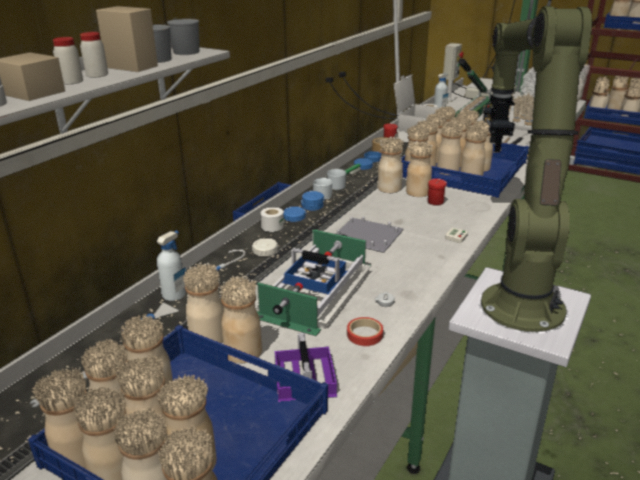

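```bash
cat > h.py <<'E'
import pickle,numpy as np,cv2
def ray(d,u,v,z,n=None):
    K=np.array(d["K"]);T=np.array(d["world_to_cam"]);R=T[:3,:3];c=-R.T@T[:3,3]
    r=R.T@np.linalg.inv(K)@[u,v,1];return c+r*(z-c[2])/r[2]
def proj(d,p):
    T=np.array(d["world_to_cam"]);q=np.array(d["K"])@(T[:3,:3]@p+T[:3,3]);return q[:2]/q[2]
S=lambda n="scene":pickle.load(open(n+".pkl","rb"))
E
python3 - <<'E'
from h import *
s=S();im=s["image"][:,:,::-1]
cv2.imwrite("pics/c1.png",cv2.resize(im[195:360,225:445],None,fx=3.6,fy=3.6,interpolation=cv2.INTER_CUBIC))
s2=S("side");im=s2["image"][:,:,::-1]
cv2.imwrite("pics/c2.png",cv2.resize(im[210:340,250:420],None,fx=4.5,fy=4.5,interpolation=cv2.INTER_CUBIC))
print(ray(s,312,268,.108),ray(s,390,227,.008),ray(s,268,340,.0),ray(s,350,240,.1),ray(s2,315,259,.108))
E
```

```text
[0.51912871 0.21278851 0.108     ] [ 0.54209289 -0.16272011  0.008     ] [0.51537051 0.37134309 0.        ] [0.52246466 0.06064745 0.1       ] [0.52019751 0.21789321 0.108     ]
```

View pics/c1.png

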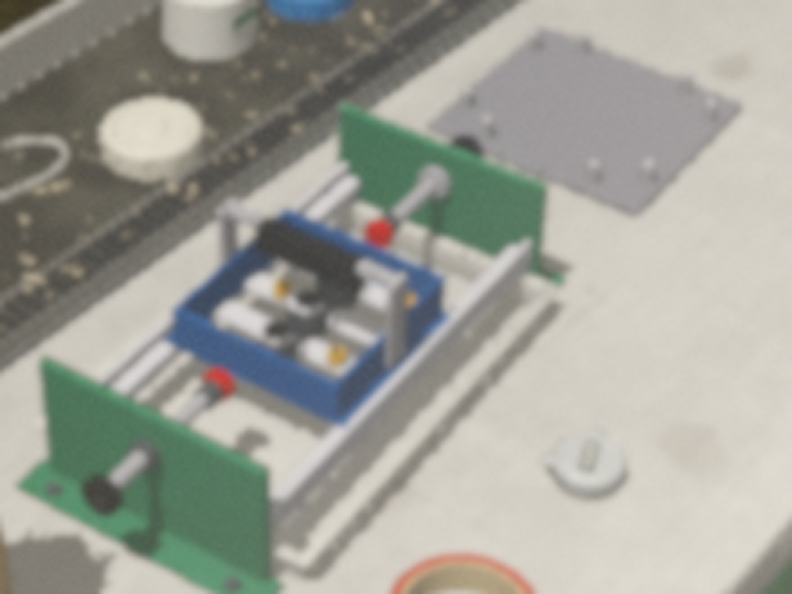

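View pics/c2.png

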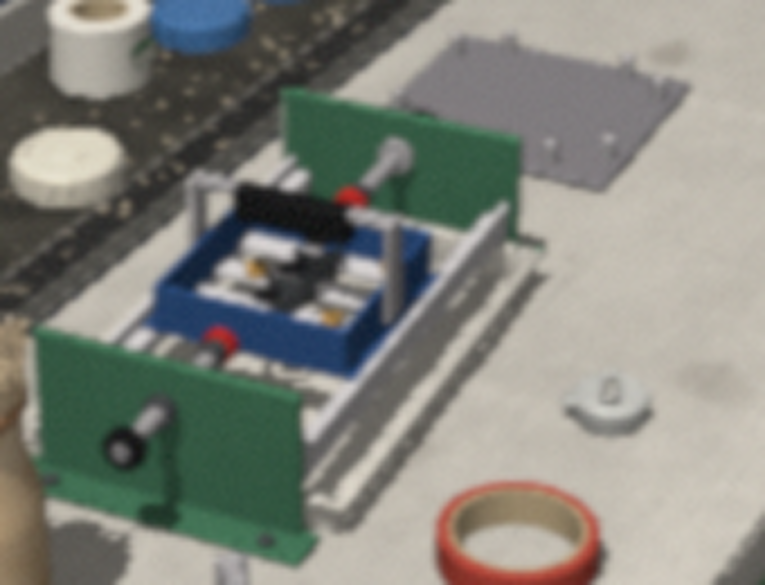

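c1 shows the blue sieve in the station (grip centre about (310,258) in the crop, i.e. scene (311,267)). The only thing it could be confused with is the purple sieve at scene (268,420). Choice: blue. Near-left panel (world +y) carries the left stop. The nest corners are clear in c1.

```bash
python3 - <<'E'
from h import *
from bench import ctrl
from scipy.spatial.transform import Rotation as R
s=S();f=lambda u,v,z,:ray(s,225+u/3.6,195+v/3.6,z)
P=[f(42,360,.1),f(270,467,.1),f(342,105,.1),f(546,187,.1)]
print(np.round(P,3),"mid",np.mean(P,0))
a=P[1]-P[0];b=P[3]-P[2];c=(P[0]+P[1]-P[2]-P[3])/2
print("widths",np.linalg.norm(a),np.linalg.norm(b),"len",np.linalg.norm(c),"yaws deg",[np.degrees(np.arctan2(*v)) for v in((-a[1],-a[0]),(-b[1],-b[0]),(-c[0],c[1]))])
N=[f(545,28,.008),f(741,106,.008),f(636,214,.008),f(430,125,.008)]
print(np.round(N,3),np.mean(N,0),[np.linalg.norm(N[i]-N[i-1]) for i in range(4)],[np.degrees(np.arctan2(N[i][1]-N[i-1][1],N[i][0]-N[i-1][0])) for i in range(4)])
print("grip",f(310,250,.12),f(258,228,.12),f(360,268,.12))
print("noses",f(220,382,.07),f(380,233,.07))
st=ctrl.get_state();Rt=R.from_rotvec(st["tool_rot"]).as_matrix();print(Rt)
E
```

```text
[[0.593 0.383 0.1  ]
 [0.426 0.363 0.1  ]
 [0.623 0.056 0.1  ]
 [0.455 0.041 0.1  ]] mid [0.52419904 0.21099145 0.1       ]
widths 0.1678862991779619 0.16813400573365697 len 0.32601152897584956 yaws deg [np.float64(6.896999233396892), np.float64(5.2869544490857034), np.float64(5.16888541373959)]
[[ 0.643 -0.241  0.008]
 [ 0.459 -0.25   0.008]
 [ 0.448 -0.078  0.008]
 [ 0.633 -0.068  0.008]] [ 0.545954   -0.15904315  0.008     ] [np.float64(0.17300221073217686), np.float64(0.1846669661548599), np.float64(0.17226526068868975), np.float64(0.18577674543534411)] [np.float64(-86.65512396286294), np.float64(-177.24919009769766), np.float64(93.71606093472089), np.float64(2.982765996514598)]
grip [0.51971512 0.21537801 0.12      ] [0.55987816 0.21987124 0.12      ] [0.48395888 0.20874147 0.12      ]
noses [0.51821532 0.30482261 0.07      ] [0.53352092 0.12375086 0.07      ]
[[ 9.03983707e-01  4.27566137e-01 -8.09876141e-04]
 [ 4.27566898e-01 -9.03982393e-01  1.54297520e-03]
 [-7.23898267e-05 -1.74110067e-03 -9.99998482e-01]]
```

```bash
python3 -m handwheel '[{"z":-0.04,"wz":5},{"z":-0.08,"wz":10},{"z":-0.12,"wz":15},{"z":-0.16,"wz":20},{"x":0.425,"y":-0.272,"z":-0.16,"wz":20},{"x":0.425,"y":-0.272,"z":-0.16,"wz":20},{"x":0.425,"y":-0.272,"z":-0.16,"wz":20},{"x":0.425,"y":-0.272,"z":-0.16,"wz":20},{"x":0.425,"y":-0.272,"z":-0.16,"wz":20},{"x":0.425,"y":-0.272,"z":-0.16,"wz":20}]' 0.087 30; python3 - <<'E'
from bench import ctrl
import numpy as np
from scipy.spatial.transform import Rotation as R
s=ctrl.get_state();M=R.from_rotvec(s["tool_rot"]).as_matrix();print(s["position"],s["joint_positions"],M[:,0],np.degrees(np.arctan2(M[1,0],M[0,0])))
print(M.T@(np.array([.546,-.159,.35])-s["position"]),M.T@(np.array([.524,.211,.25])-s["position"]))
E
```

```text
[ 0.27762514 -0.5871112   0.18914441] [ 1.1431203   0.32176631 -0.07008015  1.45158316  0.02257735  1.37077234
 -0.05689623] [ 9.03983707e-01  4.27566898e-01 -7.23898267e-05] 25.31324823827777
[ 0.42564103 -0.27253705 -0.16041213] [ 0.56396038 -0.61624288 -0.05982357]invalid input at $[0]: expected keys x, y, z, wx, wy, wz
```

```bash
cat > g.py <<'E'
from bench import ctrl
import numpy as np,sys
from scipy.spatial.transform import Rotation as R
s=ctrl.get_state();M=R.from_rotvec(s["tool_rot"]).as_matrix();print("t",s["time"],s["position"],"yaw",np.degrees(np.arctan2(M[1,0],M[0,0])),"tilt",M[:2,2],"q",np.round(s["joint_positions"],2))
if len(sys.argv)>3: print("shift",np.round(M.T@(np.array(list(map(float,sys.argv[1:4])))-s["position"]),4))
E
python3 -m handwheel '[{"x":0,"y":0,"z":-0.04,"wx":0,"wy":0,"wz":5},{"x":0,"y":0,"z":-0.08,"wx":0,"wy":0,"wz":10},{"x":0,"y":0,"z":-0.12,"wx":0,"wy":0,"wz":15},{"x":0,"y":0,"z":-0.16,"wx":0,"wy":0,"wz":20},{"x":0.425,"y":-0.272,"z":-0.16,"wx":0,"wy":0,"wz":20},{"x":0.425,"y":-0.272,"z":-0.16,"wx":0,"wy":0,"wz":20},{"x":0.425,"y":-0.272,"z":-0.16,"wx":0,"wy":0,"wz":20},{"x":0.425,"y":-0.272,"z":-0.16,"wx":0,"wy":0,"wz":20},{"x":0.425,"y":-0.272,"z":-0.16,"wx":0,"wy":0,"wz":20},{"x":0.425,"y":-0.272,"z":-0.16,"wx":0,"wy":0,"wz":20}]' 0.087 30; python3 g.py .546 -.159 .35
```

```text
time: 0.93
position: [0.4112, -0.3737, 0.3498]
tool_rot: [-3.138, -0.146, 0.001]
ft_force: [0.8, -1.2, 0.3]
grip_width: 1.001
grip_force: 0.0
t 0.9333 [ 0.41118519 -0.37371733  0.34983624] yaw 5.309403908136791 tilt [-4.75826838e-04  9.45868706e-05] q [ 0.85  0.1  -0.18  1.4   0.02  1.64 -0.8 ]
shift [ 1.541e-01 -2.013e-01 -2.000e-04]
```

```bash
python3 -m handwheel '[{"x":0.154,"y":-0.201,"z":0,"wx":0,"wy":0,"wz":0},{"x":0.154,"y":-0.201,"z":0,"wx":0,"wy":0,"wz":0},{"x":0.154,"y":-0.201,"z":0,"wx":0,"wy":0,"wz":0},{"x":0.154,"y":-0.201,"z":0,"wx":0,"wy":0,"wz":0},{"x":0.154,"y":-0.201,"z":0,"wx":0,"wy":0,"wz":0},{"x":0.154,"y":-0.201,"z":0,"wx":0,"wy":0,"wz":0},{"x":0.154,"y":-0.201,"z":0,"wx":0,"wy":0,"wz":0},{"x":0.154,"y":-0.201,"z":0,"wx":0,"wy":0,"wz":0},{"x":0.154,"y":-0.201,"z":0,"wx":0,"wy":0,"wz":0}]'; python3 g.py .524 .211 .35
cat > w.py <<'E'
from bench import ctrl
import cv2,pickle,sys,numpy as np
from scipy.spatial.transform import Rotation as R
s=ctrl.get_state();d=ctrl.get_image("wrist")
T=np.eye(4);T[:3,:3]=R.from_rotvec(s["tool_rot"]).as_matrix();T[:3,3]=s["position"]
d["world_to_cam"]=np.linalg.inv(T@np.array(d["hand_eye"]))
pickle.dump(d,open(sys.argv[1]+".pkl","wb"));cv2.imwrite(f"pics/{sys.argv[1]}.png",d["image"][:,:,::-1])
E
python3 w.py w1
```

```text
time: 1.68
position: [0.545, -0.1619, 0.3496]
tool_rot: [3.138, 0.146, -0.002]
ft_force: [-1.1, -0.8, 0.1]
grip_width: 1.0
grip_force: 0.0
t 1.6833 [ 0.54500439 -0.16188021  0.34962245] yaw 5.326188459717789 tilt [-0.00127842 -0.00064421] q [ 0.58  0.14 -0.38  1.37  0.05  1.65 -1.28]
shift [ 0.0137 -0.3732 -0.0006]
```

View pics/w1.png

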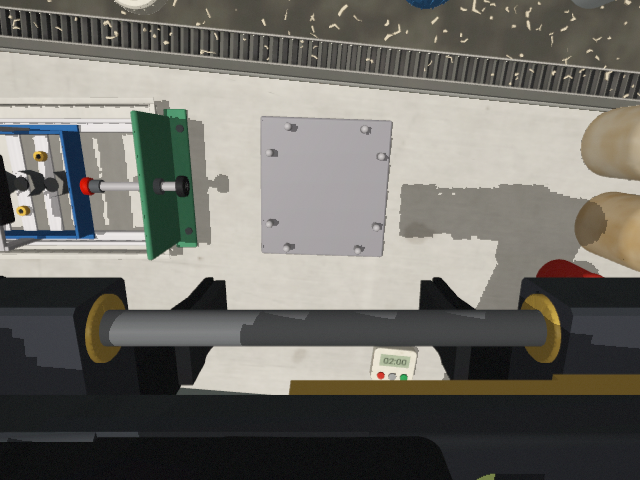

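The wrist view shows the nest with corners (261,116), (392,121), (384,257), (262,254). The station's right panel and stop are at left, with two spacers visible at (40,156) and (23,211).

```bash
python3 - <<'E'
from h import *
d=S("w1")
N=np.array([ray(d,u,v,.008) for u,v in((261,116),(392,121),(384,257),(262,254))]);print(np.round(N,4),N.mean(0),[np.linalg.norm(N[i]-N[i-1]) for i in range(4)],[np.degrees(np.arctan2(N[i][1]-N[i-1][1],N[i][0]-N[i-1][0])) for i in range(4)])
P=np.array([ray(d,u,v,.022) for u,v in((291,126),(366,129),(382,156),(376,226),(358,249),(289,246),(271,222),(271,153))]);print(np.round(P,4),P.mean(0))
print("panel top",ray(d,134,112,.1),ray(d,148,259,.1))
E
python3 -m handwheel '[{"x":0.014,"y":-0.373,"z":0,"wx":0,"wy":0,"wz":0},{"x":0.014,"y":-0.373,"z":0,"wx":0,"wy":0,"wz":0},{"x":0.014,"y":-0.373,"z":0,"wx":0,"wy":0,"wz":0},{"x":0.014,"y":-0.373,"z":0,"wx":0,"wy":0,"wz":0},{"x":0.014,"y":-0.373,"z":0,"wx":0,"wy":0,"wz":0},{"x":0.014,"y":-0.373,"z":0.05,"wx":0,"wy":0,"wz":0},{"x":0.014,"y":-0.373,"z":0.1,"wx":0,"wy":0,"wz":0},{"x":0.014,"y":-0.373,"z":0.1,"wx":0,"wy":0,"wz":0},{"x":0.014,"y":-0.373,"z":0.1,"wx":0,"wy":0,"wz":0},{"x":0.014,"y":-0.373,"z":0.1,"wx":0,"wy":0,"wz":0}]'; python3 -m handwheel '[{"x":0,"y":0,"z":0,"wx":0,"wy":0,"wz":0},{"x":0,"y":0,"z":0,"wx":0,"wy":0,"wz":0}]';python3 g.py .524 .211 .25;python3 w.py w2
```

```text
[[ 0.6398 -0.0723  0.008 ]
 [ 0.6496 -0.2456  0.008 ]
 [ 0.4621 -0.2601  0.008 ]
 [ 0.4501 -0.0838  0.008 ]] [ 0.55040849 -0.16545099  0.008     ] [np.float64(0.19001610796990173), np.float64(0.1735274440472671), np.float64(0.1881442133507791), np.float64(0.17669261141441303)] [np.float64(3.456427167187863), np.float64(-86.74606796827963), np.float64(-175.58072869495135), np.float64(93.87317356509314)]
[[ 0.6304 -0.1139  0.022 ]
 [ 0.6358 -0.211   0.022 ]
 [ 0.6038 -0.2362  0.022 ]
 [ 0.5093 -0.2404  0.022 ]
 [ 0.4743 -0.2195  0.022 ]
 [ 0.4696 -0.1227  0.022 ]
 [ 0.5015 -0.0956  0.022 ]
 [ 0.594  -0.0901  0.022 ]] [ 0.55232403 -0.16618614  0.022     ]
panel top [0.62662273 0.05152237 0.1       ] [0.45923447 0.03985076 0.1       ]
time: 2.57
position: [0.5236, 0.2122, 0.248]
tool_rot: [3.138, 0.145, -0.003]
ft_force: [1.0, 0.4, -0.1]
grip_width: 1.0
grip_force: 0.0
time: 2.73
position: [0.5244, 0.2102, 0.249]
tool_rot: [3.137, 0.145, -0.003]
ft_force: [0.2, -0.6, 1.1]
grip_width: 0.998
grip_force: 0.0
t 2.7333 [0.52435711 0.21023035 0.24899185] yaw 5.304235054817487 tilt [-0.00212514 -0.00136487] q [ 0.17  0.17 -0.68  1.55  0.11  1.46 -1.99]
shift [-0.0003 -0.0008 -0.001 ]
```

View pics/w2.png

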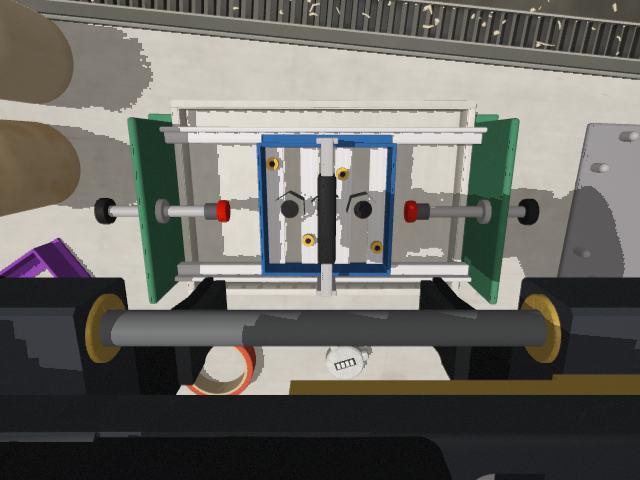

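The wrist view shows the blue sieve with its grip running from (326,177) to (326,263), parallel to the tool. The nose tips are at (230,211) and (405,211), the sieve walls at columns 258 and 396, and four spacers are visible.

```bash
python3 - <<'E'
from h import *
from bench import ctrl
from scipy.spatial.transform import Rotation as R
d=S("w2");s=ctrl.get_state();M=R.from_rotvec(s["tool_rot"]).as_matrix();p=s["position"]
f=lambda u,v,z:np.round(M.T@(ray(d,u,v,z)-p),4)
print("grip",f(327,177,.12),f(327,263,.12),ray(d,327,220,.12))
for n,u,v,z in(("Lnose",230,211,.07),("Rnose",405,211,.07),("Lwall",258,211,.076),("Rwall",396,211,.076),("c",262,137,.076),("c",395,137,.076),("c",264,275,.076),("c",389,275,.076),("pL",129,118,.1),("pL",149,303,.1),("pR",519,118,.1),("pR",497,303,.1)):print(n,f(u,v,z))
E
```

```text
grip [0.0402 0.0032 0.13  ] [-0.0345  0.0036  0.1301] [0.52970285 0.20575263 0.12      ]
Lnose [ 0.0027 -0.091   0.1799]
Rnose [0.0031 0.0802 0.1802]
Lwall [ 0.0038 -0.0626  0.174 ]
Rwall [0.0042 0.0703 0.1741]
c [ 0.0725 -0.0562  0.174 ]
c [0.0729 0.0659 0.1741]
c [-0.0613 -0.0592  0.174 ]
c [-0.061   0.0666  0.1742]
pL [ 0.0875 -0.1647  0.1498]
pL [-0.0815 -0.1666  0.1498]
pR [0.0884 0.1659 0.1503]
pR [-0.0806  0.1671  0.1503]
```

```bash
python3 -m handwheel '[{"x":0.003,"y":0.0034,"z":0.04,"wx":0,"wy":0,"wz":0},{"x":0.003,"y":0.0034,"z":0.08,"wx":0,"wy":0,"wz":0},{"x":0.003,"y":0.0034,"z":0.115,"wx":0,"wy":0,"wz":0},{"x":0.003,"y":0.0034,"z":0.14,"wx":0,"wy":0,"wz":0},{"x":0.003,"y":0.0034,"z":0.155,"wx":0,"wy":0,"wz":0},{"x":0.003,"y":0.0034,"z":0.16,"wx":0,"wy":0,"wz":0},{"x":0.003,"y":0.0034,"z":0.16,"wx":0,"wy":0,"wz":0},{"x":0.003,"y":0.0034,"z":0.16,"wx":0,"wy":0,"wz":0}]' && python3 g.py && python3 -m handwheel '[{"x":0,"y":0,"z":0,"wx":0,"wy":0,"wz":0},{"x":0,"y":0,"z":0,"wx":0,"wy":0,"wz":0},{"x":0,"y":0,"z":0,"wx":0,"wy":0,"wz":0},{"x":0,"y":0,"z":0,"wx":0,"wy":0,"wz":0},{"x":0,"y":0,"z":0,"wx":0,"wy":0,"wz":0},{"x":0,"y":0,"z":0,"wx":0,"wy":0,"wz":0},{"x":0,"y":0,"z":0,"wx":0,"wy":0,"wz":0},{"x":0,"y":0,"z":0,"wx":0,"wy":0,"wz":0}]' 0 50; python3 g.py
```

```text
time: 3.45
position: [0.5298, 0.207, 0.0916]
tool_rot: [3.138, 0.141, 0.004]
ft_force: [0.3, 0.2, -0.1]
grip_width: 1.0
grip_force: 0.0
t 3.45 [0.52976152 0.20700146 0.09164363] yaw 5.1592103609240985 tilt [2.34205015e-03 5.90765732e-05] q [ 0.15  0.28 -0.66  1.76  0.19  1.16 -2.04]
time: 4.12
position: [0.528, 0.2082, 0.0901]
tool_rot: [3.138, 0.146, -0.0]
ft_force: [0.6, 0.5, -0.1]
grip_width: 0.482
grip_force: 0.0
t 4.1167 [0.5279933  0.20822982 0.09006617] yaw 5.318664102078339 tilt [-0.00011992 -0.00011676] q [ 0.15  0.28 -0.66  1.76  0.19  1.16 -2.04]
```

```bash
python3 -m handwheel '[{"x":0,"y":0,"z":0,"wx":0,"wy":0,"wz":0},{"x":0,"y":0,"z":0,"wx":0,"wy":0,"wz":0},{"x":0,"y":0,"z":0,"wx":0,"wy":0,"wz":0},{"x":0,"y":0,"z":0,"wx":0,"wy":0,"wz":0},{"x":0,"y":0,"z":0,"wx":0,"wy":0,"wz":0},{"x":0,"y":0,"z":0,"wx":0,"wy":0,"wz":0},{"x":0,"y":0,"z":0,"wx":0,"wy":0,"wz":0},{"x":0,"y":0,"z":0,"wx":0,"wy":0,"wz":0}]' 0 50; python3 g.py
```

```text
time: 4.78
position: [0.5281, 0.2082, 0.0901]
tool_rot: [3.138, 0.146, 0.0]
ft_force: [-0.0, 0.4, 0.1]
grip_width: 0.009
grip_force: 0.0
t 4.7833 [0.5280574  0.20822791 0.09012906] yaw 5.316032782068394 tilt [ 1.87028741e-05 -9.23393338e-05] q [ 0.15  0.28 -0.66  1.76  0.19  1.16 -2.04]
```

The fingers shut on nothing. I'll look before doing anything else.

```bash
python3 w.py w3; python3 - <<'E'
from bench import ctrl
import cv2,pickle,numpy as np
d=ctrl.get_image("scene");pickle.dump(d,open("scene2.pkl","wb"))
a=cv2.resize(d["image"][195:345,235:395,::-1],(640,600),interpolation=cv2.INTER_CUBIC)
w=cv2.imread("pics/w3.png")
cv2.imwrite("pics/c3.png",cv2.resize(np.hstack([a,cv2.resize(w,(800,600))]),(800,333)))
cv2.imwrite("pics/c3.png",np.hstack([cv2.resize(a,(400,375)),cv2.resize(w,(400,375))]))
E
```

```text
(no output)
```

View pics/c3.png

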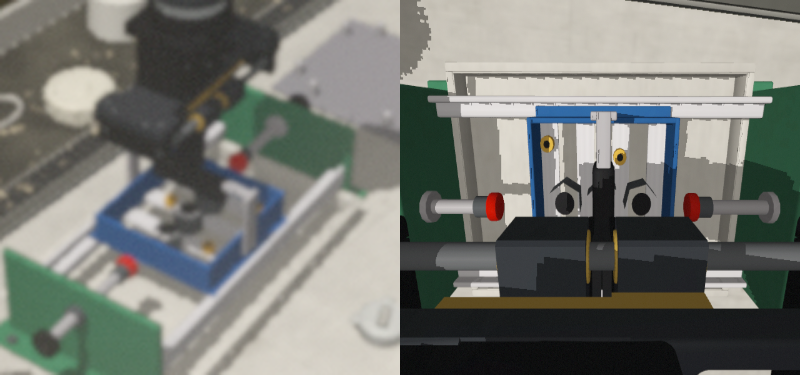

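```bash
python3 - <<'E'
import cv2,numpy as np
from h import *
w=cv2.imread("pics/w3.png")[200:400,220:440]
a=S("scene2")["image"][210:310,265:375,::-1]
cv2.imwrite("pics/c4.png",np.hstack([cv2.resize(w,(400,364),interpolation=2),cv2.resize(a,(400,364),interpolation=2)]))
E
```

```text
(no output)
```

View pics/c4.png

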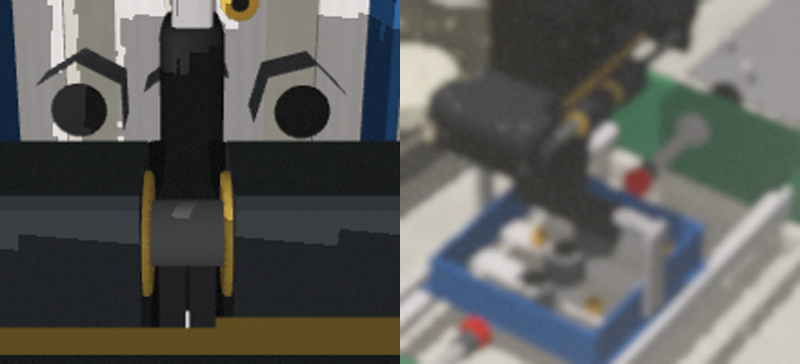

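```bash
python3 - <<'E'
from h import *
d=S("w3");H=np.linalg.inv(np.array(d["hand_eye"]));K=d["K"]
print(np.round(d["hand_eye"],3))
for p in((0,0,0),(0,0,-.019),(.037,0,-.03),(.037,.008,-.03),(.037,-.008,-.03),(-.043,0,-.03),(0,0,-.03),(.0095,.008,-.03),(.0095,.008,-.06),(.0095,.0,-.06),(.0095,0,0)):
    q=K@(H[:3,:3]@p+H[:3,3]);u=q[:2]/q[2];print(p,np.round(u),"c4",np.round((u-[220,200])*1.82))
E
python3 -m handwheel '[{"x":0,"y":-0.003,"z":0,"wx":0,"wy":0,"wz":0},{"x":0,"y":-0.006,"z":0,"wx":0,"wy":0,"wz":0},{"x":0,"y":-0.006,"z":0,"wx":0,"wy":0,"wz":0}]' 0 50;python3 w.py w4; python3 - <<'E'
import cv2,numpy as np
a=cv2.imread("pics/w3.png").astype(int);b=cv2.imread("pics/w4.png").astype(int)
# column of left sieve blue wall along row 170 
for im in(a,b):
    r=im[170];bl=(r[:,0]-r[:,2]>60);print(np.flatnonzero(bl)[[0,-1]], np.flatnonzero((r[:,2]-r[:,0]>100))[:1])
    r=im[265];print("red",np.flatnonzero((r[:,2]-r[:,1]>100))[[0,-1]])
E
```

```text
[[ 0.    -0.968 -0.252  0.069]
 [ 1.     0.    -0.001  0.001]
 [ 0.001 -0.252  0.968 -0.195]
 [ 0.     0.     0.     1.   ]]
(0, 0, 0) [320. 276.] c4 [183. 139.]
(0, 0, -0.019) [320. 290.] c4 [182. 163.]
(0.037, 0, -0.03) [320. 219.] c4 [182.  34.]
(0.037, 0.008, -0.03) [338. 219.] c4 [215.  34.]
(0.037, -0.008, -0.03) [301. 219.] c4 [148.  34.]
(-0.043, 0, -0.03) [320. 381.] c4 [182. 329.]
(0, 0, -0.03) [320. 298.] c4 [182. 179.]
(0.0095, 0.008, -0.03) [338. 279.] c4 [214. 143.]
(0.0095, 0.008, -0.06) [341. 306.] c4 [220. 193.]
(0.0095, 0.0, -0.06) [319. 306.] c4 [181. 193.]
(0.0095, 0, 0) [320. 259.] c4 [183. 108.]
time: 5.13
position: [0.5273, 0.2153, 0.0902]
tool_rot: [-3.138, -0.147, -0.0]
ft_force: [-0.1, 0.1, -0.7]
grip_width: 0.006
grip_force: 0.0
[204 446] []
red [137 479]
[218 459] []
red [150 492]
```

```bash
python3 - <<'E'
from h import *
def tri(obs):
    A=[]
    for d,u,v in obs:
        P=np.array(d["K"])@np.array(d["world_to_cam"])[:3]
        A+=[u*P[2]-P[0],v*P[2]-P[1]]
    X=np.linalg.svd(np.array(A))[2][-1];X=X[:3]/X[3];return np.round(X,4),[np.round(proj(d,X)-[u,v],1) for d,u,v in obs]
s=S();sd=S("side");w2=S("w2");w3=S("w3")
c1=lambda u,v:(s,225+u/3.6,195+v/3.6);c2=lambda u,v:(sd,250+u/4.5,210+v/4.5)
print("far bar end top",tri([c1(263,224),c2(240,188),(w2,327,177)]), tri([(w2,327,177),(w3,220+191/1.82,200+18/1.82)]))
print("near bar end",tri([c1(358,266),c2(352,215),(w2,327,263)]))
print("near bail corner top",tri([c1(393,274),c2(393,222),(w2,326,296)]))
print("far bail corner top",tri([c1(225,208),c2(196,178),(w2,327,139)]))
print("noses",tri([c1(220,382),c2(221,344),(w2,225,211)]),tri([c1(380,233),c2(352,199),(w2,411,211)]))
print("far sieve corner",tri([c1(182,318),c2(160,290),(w2,262,137)]),tri([c1(343,388),c2(352,345),(w2,264,275)]))
print("tcp in scene",proj(S("scene2"),np.array([.528,.2082,.09])), proj(S("scene2"),np.array([.528,.2082,.11])))
E
```

```text
far bar end top (array([0.5645, 0.2087, 0.1138]), [array([0.3, 0.1]), array([-0.4, -0. ]), array([0.4, 1. ])]) (array([0.5625, 0.2088, 0.0815]), [array([-0.3, -0. ]), array([0.5, 0. ])])
near bar end (array([0.4893, 0.2019, 0.1134]), [array([0.6, 0.3]), array([-0.5, -0.2]), array([-0.1,  0.1])])
near bail corner top (array([0.4615, 0.2005, 0.1182]), [array([0.8, 1.2]), array([-0.4, -1. ]), array([-0.5, -1.9])])
far bail corner top (array([0.5951, 0.2116, 0.1136]), [array([0.3, 0. ]), array([-0.4,  0. ]), array([0.4, 1.4])])
noses (array([0.5186, 0.3042, 0.0685]), [array([0.1, 0.3]), array([-0.2, -0.2]), array([0.6, 0.6])]) (array([0.5345, 0.1223, 0.0702]), [array([ 0.1, -0.5]), array([-0.3,  0.4]), array([0.6, 2. ])])
far sieve corner (array([0.5861, 0.2692, 0.0639]), [array([-0.8, -0.9]), array([-0.5,  0.6]), array([3.6, 7.5])]) (array([0.4549, 0.2609, 0.0667]), [array([-0.2,  1.5]), array([-0.3, -1. ]), array([2.3, 1. ])])
tcp in scene [310.31281271 271.37129779] [310.34123955 264.80296419]
```

```bash
python3 -m handwheel '[{"x":0,"y":0,"z":-0.02,"wx":0,"wy":0,"wz":0},{"x":0,"y":0.007,"z":-0.02,"wx":0,"wy":0,"wz":0},{"x":0,"y":0.007,"z":-0.02,"wx":0,"wy":0,"wz":0},{"x":0,"y":0.007,"z":-0.02,"wx":0,"wy":0,"wz":0},{"x":0,"y":0.007,"z":-0.02,"wx":0,"wy":0,"wz":0},{"x":0,"y":0.007,"z":-0.02,"wx":0,"wy":0,"wz":0},{"x":0,"y":0.007,"z":-0.02,"wx":0,"wy":0,"wz":0},{"x":0,"y":0.007,"z":-0.02,"wx":0,"wy":0,"wz":0},{"x":0,"y":0.007,"z":-0.02,"wx":0,"wy":0,"wz":0}]' 0.055 50; python3 g.py .529 .206 .09; python3 w.py w5; python3 - <<'E'
import cv2,numpy as np
b=cv2.imread("pics/w5.png");a=cv2.imread("pics/w4.png")
cv2.imwrite("pics/c5.png",np.hstack([a[200:440,180:460],b[200:440,180:460]]).repeat(1,0)) 
im=cv2.imread("pics/c5.png");cv2.imwrite("pics/c5.png",cv2.convertScaleAbs(cv2.resize(im,(800,343),interpolation=2),alpha=1.0))
g=cv2.imread("pics/c5.png").astype(float);cv2.imwrite("pics/c5.png",(255*(g/255)**.5).astype("uint8"))
E
```

```text
time: 5.93
position: [0.528, 0.2073, 0.1099]
tool_rot: [3.138, 0.146, -0.001]
ft_force: [-0.2, -0.8, -0.3]
grip_width: 0.587
grip_force: 0.0
t 5.9333 [0.52798094 0.20732209 0.10988823] yaw 5.326951403970118 tilt [-3.48363711e-04 -9.55366764e-05] q [ 0.15  0.26 -0.66  1.74  0.17  1.19 -2.03]
shift [0.0009 0.0014 0.0199]
```

View pics/c5.png

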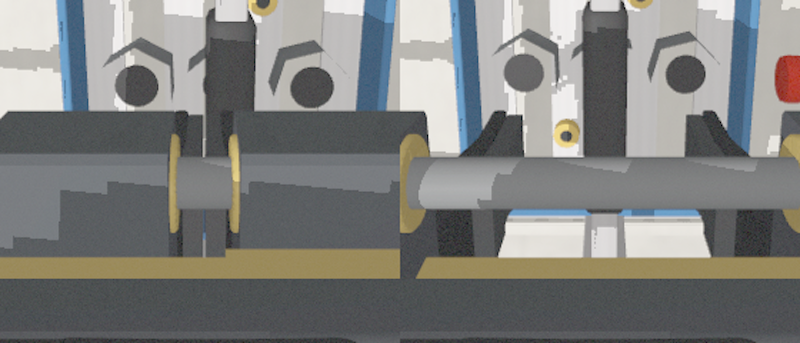

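```bash
python3 - <<'E'
from h import *
import cv2
print(S("w2")["K"][0,0])
for n in("w2","w3","w4","w5"):
    d=S(n);im=d["image"].astype(int);g=im.sum(2);C=-np.array(d["world_to_cam"])[:3,:3].T@np.array(d["world_to_cam"])[:3,3]
    print(n,"cam z",C[2])
    # bar far end: along column at bar centre
    x=np.argmin([g[225:240,c].mean() for c in range(300,345)])+300
    for r in((200,215,230) if n=="w2" else (225,240)):
        dk=np.flatnonzero(g[r]<150);dk=dk[(dk>295)&(dk<350)];print(" row",r,"dark",dk.min(),dk.max(),dk.size)
    c=(dk.min()+dk.max())//2;col=g[140:240,c];print(" col",c,"first dark row",140+np.flatnonzero(col<150)[0])
    for r in(160,180):
        b=np.flatnonzero((im[r][:,2]-im[r][:,0]>50));print(" blue row",r,b.min(),b.max())
E
```

```text
385.9399390500757
w2 cam z 0.44337077668472435
 row 200 dark 318 335 15
 row 215 dark 318 335 16
 row 230 dark 319 335 17
 col 327 first dark row 177
 blue row 160 257 395
 blue row 180 258 394
w3 cam z 0.2846638853048937
 row 225 dark 308 342 35
 row 240 dark 303 344 42
 col 323 first dark row 216
 blue row 160 203 446
 blue row 180 205 445
w4 cam z 0.2847641548877378
 row 225 dark 324 349 26
 row 240 dark 296 349 41
 col 322 first dark row 234
 blue row 160 217 460
 blue row 180 218 458
w5 cam z 0.3043978428011226
 row 225 dark 308 338 31
 row 240 dark 308 338 31
 col 323 first dark row 208
 blue row 160 212 434
 blue row 180 214 433
```

```bash
python3 - <<'E'
from bench import ctrl
print(ctrl.grip_point_offset,[a for a in dir(ctrl) if a[0]!='_'])
from h import *
d=S("w5");H=np.linalg.inv(np.array(d["hand_eye"]));K=d["K"]
for x in(0,.0095):
  for z in(0,-.01,-.02,-.03,-.04):
    for y in (.0255,.0405):
      q=K@(H[:3,:3]@[x,y,z]+H[:3,3]);print((x,y,z),np.round(q[:2]/q[2]),end=" ")
  print()
g=d["image"].astype(int).sum(2)
for r in range(268,300,3):print(r,"".join("#" if v<110 else "+" if v<200 else "." for v in g[r,225:420:2]))
E
```

```text
0.0187 ['MotionError', 'close_job', 'get_image', 'get_state', 'grip_point_offset']
(0, 0.0255, 0) [368. 276.] (0, 0.0405, 0) [396. 276.] (0, 0.0255, -0.01) [371. 283.] (0, 0.0405, -0.01) [400. 283.] (0, 0.0255, -0.02) [373. 290.] (0, 0.0405, -0.02) [404. 290.] (0, 0.0255, -0.03) [376. 298.] (0, 0.0405, -0.03) [409. 298.] (0, 0.0255, -0.04) [379. 307.] (0, 0.0405, -0.04) [414. 308.] 
(0.0095, 0.0255, 0) [369. 259.] (0.0095, 0.0405, 0) [397. 259.] (0.0095, 0.0255, -0.01) [371. 265.] (0.0095, 0.0405, -0.01) [401. 265.] (0.0095, 0.0255, -0.02) [374. 272.] (0.0095, 0.0405, -0.02) [405. 272.] (0.0095, 0.0255, -0.03) [377. 279.] (0.0095, 0.0405, -0.03) [410. 279.] (0.0095, 0.0255, -0.04) [380. 287.] (0.0095, 0.0405, -0.04) [415. 287.] 
268 ++++++....................................###############....................................+++++
271 ++++++....................................###############....................................+++++
274 .+++++....................................###############....................................+++++
277 .+++++......++............................###############...........................+++......+++++
280 .+++++....#####...+.......................###############.....................+++++.#####....++++#
283 .+++++...############.....................###############.....................###########...++++++
286 .+++++..#############.....................###############.....................############..++++++
289 .++++++##############.....................###############.....................#############.++++++
292 .+++++###############..............+#.....###############.....................###############+++++
295 .++++################.............++##....###############.....................###############+++++
298 .+++#################..............+#.....###############.....................#################+++
```

```bash
python3 -m handwheel '[{"x":0.001,"y":0.0015,"z":0.015,"wx":0,"wy":0,"wz":0},{"x":0.001,"y":0.0015,"z":0.027,"wx":0,"wy":0,"wz":0},{"x":0.001,"y":0.0015,"z":0.036,"wx":0,"wy":0,"wz":0},{"x":0.001,"y":0.0015,"z":0.038,"wx":0,"wy":0,"wz":0},{"x":0.001,"y":0.0015,"z":0.038,"wx":0,"wy":0,"wz":0}]' && python3 -m handwheel '[{"x":0,"y":0,"z":0,"wx":0,"wy":0,"wz":0},{"x":0,"y":0,"z":0,"wx":0,"wy":0,"wz":0},{"x":0,"y":0,"z":0,"wx":0,"wy":0,"wz":0},{"x":0,"y":0,"z":0,"wx":0,"wy":0,"wz":0},{"x":0,"y":0,"z":0,"wx":0,"wy":0,"wz":0},{"x":0,"y":0,"z":0,"wx":0,"wy":0,"wz":0},{"x":0,"y":0,"z":0,"wx":0,"wy":0,"wz":0},{"x":0,"y":0,"z":0,"wx":0,"wy":0,"wz":0}]' 0 30
```

```text
time: 6.4
position: [0.5284, 0.2056, 0.071]
tool_rot: [3.138, 0.146, -0.004]
ft_force: [-0.4, 0.4, -0.1]
grip_width: 0.63
grip_force: 0.0
time: 7.07
position: [0.5293, 0.2062, 0.0723]
tool_rot: [-3.138, -0.146, -0.001]
ft_force: [0.4, 0.9, 0.4]
grip_width: 0.185
grip_force: 30.0
```

```bash
python3 -m handwheel '[{"x":0,"y":-0.008,"z":0,"wx":0,"wy":0,"wz":0},{"x":0,"y":-0.016,"z":0,"wx":0,"wy":0,"wz":0},{"x":0,"y":-0.022,"z":0,"wx":0,"wy":0,"wz":0},{"x":0,"y":-0.024,"z":0,"wx":0,"wy":0,"wz":0},{"x":0,"y":-0.024,"z":0,"wx":0,"wy":0,"wz":0},{"x":0,"y":-0.024,"z":0,"wx":0,"wy":0,"wz":0}]' 0 50; python3 g.py; for k in 1 2; do python3 -m handwheel '[{"x":0,"y":-0.002,"z":0,"wx":0,"wy":0,"wz":0},{"x":0,"y":-0.002,"z":0,"wx":0,"wy":0,"wz":0},{"x":0,"y":-0.002,"z":0,"wx":0,"wy":0,"wz":0}]' |grep -E "pos|ft"; done
```

```text
time: 7.57
position: [0.5267, 0.2317, 0.0723]
tool_rot: [-3.136, -0.148, -0.0]
ft_force: [-0.7, 2.6, 1.2]
grip_width: 0.179
grip_force: 50.0
t 7.5667 [0.52669367 0.23169909 0.07226714] yaw 5.402513807196593 tilt [5.87246572e-05 2.13382217e-03] q [ 0.11  0.32 -0.66  1.76  0.21  1.13 -2.1 ]
position: [0.5267, 0.2316, 0.0723]
ft_force: [-0.4, -1.5, 3.9]
position: [0.527, 0.2327, 0.0723]
ft_force: [-1.4, -3.3, 5.2]
```

```bash
python3 -m handwheel '[{"x":0,"y":-0.002,"z":0,"wx":0,"wy":0,"wz":0},{"x":0,"y":-0.002,"z":0,"wx":0,"wy":0,"wz":0},{"x":0,"y":-0.002,"z":0,"wx":0,"wy":0,"wz":0}]' |grep -E "pos|ft";python3 -m handwheel '[{"x":0,"y":0,"z":0,"wx":0,"wy":0,"wz":0},{"x":0,"y":0,"z":0,"wx":0,"wy":0,"wz":0}]' |grep -E "pos|ft"
```

```text
position: [0.5271, 0.2349, 0.0723]
ft_force: [-0.8, -3.7, 4.8]
position: [0.5271, 0.2349, 0.0723]
ft_force: [0.1, -3.8, 6.2]
```

```bash
for k in 1 2; do python3 -m handwheel '[{"x":0,"y":-0.001,"z":0,"wx":0,"wy":0,"wz":0},{"x":0,"y":-0.002,"z":0,"wx":0,"wy":0,"wz":0},{"x":0,"y":-0.002,"z":0,"wx":0,"wy":0,"wz":0},{"x":0,"y":-0.002,"z":0,"wx":0,"wy":0,"wz":0}]' |grep -E "pos|ft|rot";done; python3 w.py w6; python3 - <<'E'
from h import *
im=S("w6")["image"].astype(int)
for r in(160,180,200,230,250,262,268):
    b=np.flatnonzero((im[r][:,2]-im[r][:,0]>50));rd=np.flatnonzero(im[r][:,0]-im[r][:,1]>90);print(r,b[[0,-1]] if b.size else 0,rd[[0,-1]] if rd.size else 0, rd.size)
E
```

```text
position: [0.5268, 0.2375, 0.0723]
tool_rot: [3.138, 0.145, 0.001]
ft_force: [1.2, -3.7, 5.2]
position: [0.5266, 0.2384, 0.0723]
tool_rot: [3.137, 0.144, 0.001]
ft_force: [0.3, -5.2, 6.6]
160 [189 456] 0 0
180 [191 454] 0 0
200 [193 452] 0 0
230 [195 449] 0 0
250 [197 448] 0 0
262 [198 446] [182 546] 31
268 [199 446] [180 549] 32
```

```bash
for k in 1; do python3 -m handwheel '[{"x":0,"y":-0.001,"z":0,"wx":0,"wy":0,"wz":0},{"x":0,"y":-0.002,"z":0,"wx":0,"wy":0,"wz":0},{"x":0,"y":-0.002,"z":0,"wx":0,"wy":0,"wz":0},{"x":0,"y":-0.002,"z":0,"wx":0,"wy":0,"wz":0}]' |grep -E "pos|ft|rot";done;  python3 -m handwheel '[{"x":0,"y":-0.001,"z":0,"wx":0,"wy":0,"wz":0},{"x":0,"y":-0.001,"z":0,"wx":0,"wy":0,"wz":0},{"x":0,"y":-0.001,"z":0,"wx":0,"wy":0,"wz":0}]' |grep -E "pos|ft|rot"; python3 g.py
```

```text
position: [0.5266, 0.239, 0.0723]
tool_rot: [3.135, 0.143, -0.0]
ft_force: [0.8, -8.3, 6.9]
position: [0.5266, 0.2393, 0.0723]
tool_rot: [3.134, 0.142, -0.0]
ft_force: [-0.2, -9.5, 7.3]
t 9.7833 [0.5265631  0.23930405 0.07225977] yaw 5.2037605939145095 tilt [ 3.33900790e-05 -4.57977076e-03] q [ 0.09  0.33 -0.66  1.75  0.22  1.14 -2.12]
```

```bash
python3 -m handwheel '[{"x":0,"y":0.012,"z":0,"wx":0,"wy":0,"wz":0},{"x":0,"y":0.030,"z":0,"wx":0,"wy":0,"wz":0},{"x":0,"y":0.042,"z":0,"wx":0,"wy":0,"wz":0},{"x":0,"y":0.042,"z":0,"wx":0,"wy":0,"wz":0},{"x":0,"y":0.046,"z":0,"wx":0,"wy":0,"wz":0},{"x":0,"y":0.048,"z":0,"wx":0,"wy":0,"wz":0},{"x":0,"y":0.048,"z":0,"wx":0,"wy":0,"wz":0}]' |grep -E "pos|ft|rot"; for k in 1 2;do python3 -m handwheel '[{"x":0,"y":0.001,"z":0,"wx":0,"wy":0,"wz":0},{"x":0,"y":0.002,"z":0,"wx":0,"wy":0,"wz":0},{"x":0,"y":0.002,"z":0,"wx":0,"wy":0,"wz":0},{"x":0,"y":0.002,"z":0,"wx":0,"wy":0,"wz":0}]' |grep -E "pos|ft|rot";done;  python3 g.py
```

```text
position: [0.5302, 0.1955, 0.0723]
tool_rot: [-3.137, -0.146, -0.0]
ft_force: [-0.6, 1.7, 3.6]
position: [0.5303, 0.1941, 0.0723]
tool_rot: [-3.137, -0.147, -0.0]
ft_force: [-0.5, 4.1, 4.2]
position: [0.5304, 0.1932, 0.0723]
tool_rot: [-3.135, -0.148, -0.001]
ft_force: [0.1, 6.0, 3.7]
t 11.0333 [0.53043021 0.19317669 0.07228301] yaw 5.3989078279016995 tilt [0.00033651 0.00269617] q [ 0.17  0.29 -0.65  1.79  0.19  1.12 -2.02]
```

```bash
python3 -m handwheel '[{"x":0,"y":0.001,"z":0,"wx":0,"wy":0,"wz":0},{"x":0,"y":0.002,"z":0,"wx":0,"wy":0,"wz":0},{"x":0,"y":0.003,"z":0,"wx":0,"wy":0,"wz":0},{"x":0,"y":0.003,"z":0,"wx":0,"wy":0,"wz":0},{"x":0,"y":0.003,"z":0,"wx":0,"wy":0,"wz":0}]' |grep -E "pos|ft|rot"; python3 w.py w7;python3 - <<'E'
from h import *
for n in("w2","w5","w6","w7"):
    im=cv2.cvtColor(S(n)["image"],cv2.COLOR_RGB2HSV)
    m=cv2.inRange(im,(15,110,120),(32,255,255))
    k,l,st,c=cv2.connectedComponentsWithStats(m)
    print(n,[(tuple(np.round(c[i]).astype(int)),st[i,4]) for i in range(1,k) if st[i,4]>15 and c[i][1]<290])
E
```

```text
position: [0.5305, 0.1921, 0.0724]
tool_rot: [-3.133, -0.149, -0.001]
ft_force: [0.1, 10.7, 3.0]
w2 [((np.int64(272), np.int64(163)), np.int32(100)), ((np.int64(342), np.int64(173)), np.int32(94)), ((np.int64(308), np.int64(239)), np.int32(95)), ((np.int64(377), np.int64(247)), np.int32(77))]
w5 [((np.int64(240), np.int64(181)), np.int32(231)), ((np.int64(348), np.int64(195)), np.int32(223))]
w6 [((np.int64(226), np.int64(189)), np.int32(312)), ((np.int64(351), np.int64(206)), np.int32(316))]
w7 [((np.int64(228), np.int64(189)), np.int32(317)), ((np.int64(354), np.int64(206)), np.int32(306))]
```

```bash
python3 -m handwheel '[{"x":0,"y":-0.030,"z":0,"wx":0,"wy":0,"wz":0},{"x":0,"y":-0.043,"z":0,"wx":0,"wy":0,"wz":0},{"x":0,"y":-0.043,"z":0,"wx":0,"wy":0,"wz":0},{"x":0,"y":-0.048,"z":0,"wx":0,"wy":0,"wz":0},{"x":0,"y":-0.052,"z":0,"wx":0,"wy":0,"wz":0},{"x":0,"y":-0.055,"z":0,"wx":0,"wy":0,"wz":0},{"x":0,"y":-0.056,"z":0,"wx":0,"wy":0,"wz":0},{"x":0,"y":-0.056,"z":0,"wx":0,"wy":0,"wz":0},{"x":0,"y":-0.056,"z":0,"wx":0,"wy":0,"wz":0}]' |grep -E "pos|ft|rot"; python3 -m handwheel '[{"x":0,"y":0.030,"z":0,"wx":0,"wy":0,"wz":0},{"x":0,"y":0.043,"z":0,"wx":0,"wy":0,"wz":0},{"x":0,"y":0.043,"z":0,"wx":0,"wy":0,"wz":0},{"x":0,"y":0.048,"z":0,"wx":0,"wy":0,"wz":0},{"x":0,"y":0.052,"z":0,"wx":0,"wy":0,"wz":0},{"x":0,"y":0.055,"z":0,"wx":0,"wy":0,"wz":0},{"x":0,"y":0.056,"z":0,"wx":0,"wy":0,"wz":0},{"x":0,"y":0.056,"z":0,"wx":0,"wy":0,"wz":0},{"x":0,"y":0.056,"z":0,"wx":0,"wy":0,"wz":0}]' |grep -E "pos|ft|rot";python3 w.py w8;cat > sp.py <<'E'
from h import *
import sys
im=cv2.cvtColor(S(sys.argv[1])["image"],cv2.COLOR_RGB2HSV)
m=cv2.inRange(im,(15,110,120),(32,255,255))
k,l,st,c=cv2.connectedComponentsWithStats(m)
print([(*np.round(c[i]).astype(int).tolist(),int(st[i,4])) for i in range(1,k) if st[i,4]>15 and c[i][1]<300])
E
python3 sp.py w8
```

```text
position: [0.527, 0.2384, 0.0723]
tool_rot: [3.132, 0.14, -0.0]
ft_force: [-1.0, -4.0, 7.8]
position: [0.531, 0.1918, 0.0725]
tool_rot: [-3.132, -0.149, -0.003]
ft_force: [1.9, 9.9, 2.0]
[(183, 177, 255)]
```

```bash
python3 -m handwheel '[{"x":0,"y":-0.030,"z":0,"wx":0,"wy":0,"wz":0},{"x":0,"y":-0.043,"z":0,"wx":0,"wy":0,"wz":0},{"x":0,"y":-0.043,"z":0,"wx":0,"wy":0,"wz":0},{"x":0,"y":-0.050,"z":0,"wx":0,"wy":0,"wz":0},{"x":0,"y":-0.054,"z":0,"wx":0,"wy":0,"wz":0},{"x":0,"y":-0.057,"z":0,"wx":0,"wy":0,"wz":0},{"x":0,"y":-0.058,"z":0,"wx":0,"wy":0,"wz":0},{"x":0,"y":-0.058,"z":0,"wx":0,"wy":0,"wz":0},{"x":0,"y":-0.058,"z":0,"wx":0,"wy":0,"wz":0}]' |grep -E "pos|ft|rot";python3 w.py w9;python3 sp.py w9;python3 - <<'E'
from h import *
im=S("w9")["image"].astype(int)
for r in(180,262,268):
    b=np.flatnonzero((im[r][:,2]-im[r][:,0]>50));rd=np.flatnonzero(im[r][:,0]-im[r][:,1]>90);print(r,b[[0,-1]] if b.size else 0,rd)
E
```

```text
position: [0.5269, 0.2389, 0.0723]
tool_rot: [3.13, 0.139, -0.001]
ft_force: [-1.5, -8.9, 11.0]
[(253, 178, 274), (368, 195, 18)]
180 [190 453] []
262 [198 446] [182 183 184 185 186 187 188 189 190 191 192 193 194 195 196 532 533 534
 535 536 537 538 539 540 541 542 543 544 545 546]
268 [198 445] [179 180 181 182 183 184 185 186 187 188 189 190 191 192 193 194 195 534
 535 536 537 538 539 540 541 542 543 544 545 546 547 548 549]
```

```bash
python3 -m handwheel '[{"x":0,"y":0.030,"z":0,"wx":0,"wy":0,"wz":0},{"x":0,"y":0.043,"z":0,"wx":0,"wy":0,"wz":0},{"x":0,"y":0.043,"z":0,"wx":0,"wy":0,"wz":0},{"x":0,"y":0.050,"z":0,"wx":0,"wy":0,"wz":0},{"x":0,"y":0.054,"z":0,"wx":0,"wy":0,"wz":0},{"x":0,"y":0.057,"z":0,"wx":0,"wy":0,"wz":0},{"x":0,"y":0.058,"z":0,"wx":0,"wy":0,"wz":0},{"x":0,"y":0.058,"z":0,"wx":0,"wy":0,"wz":0},{"x":0,"y":0.058,"z":0,"wx":0,"wy":0,"wz":0}]' |grep -E "pos|ft|rot";python3 -m handwheel '[{"x":0,"y":-0.030,"z":0,"wx":0,"wy":0,"wz":0},{"x":0,"y":-0.043,"z":0,"wx":0,"wy":0,"wz":0},{"x":0,"y":-0.043,"z":0,"wx":0,"wy":0,"wz":0},{"x":0,"y":-0.050,"z":0,"wx":0,"wy":0,"wz":0},{"x":0,"y":-0.054,"z":0,"wx":0,"wy":0,"wz":0},{"x":0,"y":-0.057,"z":0,"wx":0,"wy":0,"wz":0},{"x":0,"y":-0.059,"z":0,"wx":0,"wy":0,"wz":0},{"x":0,"y":-0.059,"z":0,"wx":0,"wy":0,"wz":0},{"x":0,"y":-0.059,"z":0,"wx":0,"wy":0,"wz":0}]' |grep -E "pos|ft|rot";python3 w.py w10;python3 sp.py w10;python3 -m handwheel '[{"x":0,"y":0.030,"z":0,"wx":0,"wy":0,"wz":0},{"x":0,"y":0.043,"z":0,"wx":0,"wy":0,"wz":0},{"x":0,"y":0.043,"z":0,"wx":0,"wy":0,"wz":0},{"x":0,"y":0.050,"z":0,"wx":0,"wy":0,"wz":0},{"x":0,"y":0.054,"z":0,"wx":0,"wy":0,"wz":0},{"x":0,"y":0.057,"z":0,"wx":0,"wy":0,"wz":0},{"x":0,"y":0.059,"z":0,"wx":0,"wy":0,"wz":0},{"x":0,"y":0.059,"z":0,"wx":0,"wy":0,"wz":0},{"x":0,"y":0.059,"z":0,"wx":0,"wy":0,"wz":0}]' |grep -E "pos|ft|rot";python3 w.py w11;python3 sp.py w11;python3 g.py
```

```text
position: [0.5308, 0.1917, 0.0724]
tool_rot: [-3.132, -0.149, -0.002]
ft_force: [0.1, 10.2, 2.7]
position: [0.5269, 0.2391, 0.0723]
tool_rot: [3.13, 0.139, -0.001]
ft_force: [-1.4, -7.5, 11.4]
[(254, 178, 277), (368, 195, 23)]
position: [0.5307, 0.1917, 0.0725]
tool_rot: [-3.132, -0.149, -0.002]
ft_force: [-0.0, 9.4, 2.8]
[(183, 177, 258)]
t 16.2 [0.53068873 0.19167899 0.07244599] yaw 5.438718662278497 tilt [0.00085518 0.00600061] q [ 0.18  0.29 -0.65  1.79  0.19  1.12 -2.01]
```

```bash
python3 -m handwheel '[{"x":0,"y":-0.028,"z":0,"wx":0,"wy":0,"wz":0},{"x":0,"y":-0.043,"z":0,"wx":0,"wy":0,"wz":0},{"x":0,"y":-0.043,"z":0,"wx":0,"wy":0,"wz":0},{"x":0,"y":-0.013,"z":0,"wx":0,"wy":0,"wz":0},{"x":0,"y":-0.013,"z":0,"wx":0,"wy":0,"wz":0},{"x":0,"y":-0.043,"z":0,"wx":0,"wy":0,"wz":0},{"x":0,"y":-0.043,"z":0,"wx":0,"wy":0,"wz":0},{"x":0,"y":-0.013,"z":0,"wx":0,"wy":0,"wz":0},{"x":0,"y":-0.013,"z":0,"wx":0,"wy":0,"wz":0},{"x":0,"y":-0.043,"z":0,"wx":0,"wy":0,"wz":0}]' |grep -E "pos|ft|rot";python3 -m handwheel '[{"x":0,"y":0,"z":0,"wx":0,"wy":0,"wz":0},{"x":0,"y":0.03,"z":0,"wx":0,"wy":0,"wz":0},{"x":0,"y":0.03,"z":0,"wx":0,"wy":0,"wz":0},{"x":0,"y":0,"z":0,"wx":0,"wy":0,"wz":0},{"x":0,"y":0,"z":0,"wx":0,"wy":0,"wz":0},{"x":0,"y":0.03,"z":0,"wx":0,"wy":0,"wz":0},{"x":0,"y":0.03,"z":0,"wx":0,"wy":0,"wz":0},{"x":0,"y":0,"z":0,"wx":0,"wy":0,"wz":0},{"x":0,"y":0,"z":0,"wx":0,"wy":0,"wz":0},{"x":0,"y":0,"z":0,"wx":0,"wy":0,"wz":0}]'|grep -E "pos|ft|rot";python3 g.py;python3 w.py w12;python3 sp.py w12;python3 - <<'E'
from bench import ctrl
import cv2,pickle,numpy as np
from h import *
d={}
for n,(r,c) in dict(scene=((225,335),(235,400)),side=((225,345),(250,400))).items():
    d=ctrl.get_image(n);pickle.dump(d,open(n+"3.pkl","wb"))
    im=d["image"];hsv=cv2.cvtColor(im,cv2.COLOR_RGB2HSV);m=cv2.inRange(hsv,(12,100,110),(32,255,255))
    k,l,st,cc=cv2.connectedComponentsWithStats(m)
    for i in range(1,k):
        u,v=cc[i]
        if r[0]<v<r[1] and c[0]<u<c[1] and st[i,4]>2: print(n,np.round(cc[i],1),st[i,4],"tray",np.round(ray(d,u,v,.008),3)[:2],"sieve",np.round(ray(d,u,v,.05),3)[:2])
E
```

```text
position: [0.5301, 0.2155, 0.0723]
tool_rot: [3.124, 0.124, -0.002]
ft_force: [-5.1, -13.1, 14.7]
position: [0.5266, 0.2311, 0.0723]
tool_rot: [-3.137, -0.148, 0.0]
ft_force: [-1.6, 4.8, 7.3]
t 17.8667 [0.52663198 0.23114121 0.07225448] yaw 5.403437397307396 tilt [-0.00033453  0.00117536] q [ 0.11  0.32 -0.67  1.76  0.22  1.13 -2.1 ]
[(249, 176, 78)]
scene [305.8 256.4] 14 tray [0.639 0.094] sieve [0.605 0.134]
side [315.2 243. ] 6 tray [ 0.661 -0.016] sieve [0.622 0.049]
side [350.  327.5] 4 tray [0.353 0.325] sieve [0.327 0.375]
```

```bash
python3 -m handwheel '[{"x":0,"y":0.031,"z":0,"wx":0,"wy":0,"wz":0},{"x":0,"y":0.031,"z":0,"wx":0,"wy":0,"wz":0},{"x":0,"y":0,"z":0,"wx":0,"wy":0,"wz":0},{"x":0,"y":0,"z":0,"wx":0,"wy":0,"wz":0},{"x":0,"y":0.031,"z":0,"wx":0,"wy":0,"wz":0},{"x":0,"y":0.031,"z":0,"wx":0,"wy":0,"wz":0},{"x":0,"y":0,"z":0,"wx":0,"wy":0,"wz":0},{"x":0,"y":0,"z":0,"wx":0,"wy":0,"wz":0},{"x":0,"y":0.031,"z":0,"wx":0,"wy":0,"wz":0},{"x":0,"y":0.031,"z":0,"wx":0,"wy":0,"wz":0}]'|grep -E "pos|ft";python3 -m handwheel '[{"x":0,"y":-0.031,"z":0,"wx":0,"wy":0,"wz":0},{"x":0,"y":-0.031,"z":0,"wx":0,"wy":0,"wz":0},{"x":0,"y":0,"z":0,"wx":0,"wy":0,"wz":0},{"x":0,"y":0,"z":0,"wx":0,"wy":0,"wz":0},{"x":0,"y":-0.031,"z":0,"wx":0,"wy":0,"wz":0},{"x":0,"y":-0.031,"z":0,"wx":0,"wy":0,"wz":0},{"x":0,"y":0,"z":0,"wx":0,"wy":0,"wz":0},{"x":0,"y":0,"z":0,"wx":0,"wy":0,"wz":0},{"x":0,"y":-0.031,"z":0,"wx":0,"wy":0,"wz":0},{"x":0,"y":-0.031,"z":0,"wx":0,"wy":0,"wz":0}]'|grep -E "pos|ft"; python3 -m handwheel '[{"x":0,"y":0.031,"z":0,"wx":0,"wy":0,"wz":0},{"x":0,"y":0.031,"z":0,"wx":0,"wy":0,"wz":0},{"x":0,"y":0,"z":0,"wx":0,"wy":0,"wz":0},{"x":0,"y":0,"z":0,"wx":0,"wy":0,"wz":0},{"x":0,"y":0.031,"z":0,"wx":0,"wy":0,"wz":0},{"x":0,"y":0.031,"z":0,"wx":0,"wy":0,"wz":0},{"x":0,"y":0,"z":0,"wx":0,"wy":0,"wz":0},{"x":0,"y":0.015,"z":0,"wx":0,"wy":0,"wz":0},{"x":0,"y":0.015,"z":0,"wx":0,"wy":0,"wz":0},{"x":0,"y":0.015,"z":0,"wx":0,"wy":0,"wz":0}]'|grep -E "pos|ft";python3 g.py; python3 w.py w13;python3 sp.py w13
```

```text
position: [0.5309, 0.1948, 0.0721]
ft_force: [-2.5, -1.3, 9.5]
position: [0.5266, 0.2314, 0.0721]
ft_force: [0.4, 0.6, 7.1]
position: [0.5283, 0.2151, 0.0721]
ft_force: [-2.2, 2.2, 7.5]
t 20.5167 [0.52830071 0.21510166 0.07213159] yaw 5.335551800425633 tilt [-0.0002884   0.00033009] q [ 0.15  0.31 -0.67  1.78  0.21  1.13 -2.07]
[(277, 288, 87)]
```

```bash
python3 -m handwheel '[{"x":0,"y":0,"z":0,"wx":0,"wy":0,"wz":0},{"x":0,"y":0,"z":0,"wx":0,"wy":0,"wz":0},{"x":0,"y":0,"z":0,"wx":0,"wy":0,"wz":0},{"x":0,"y":0,"z":0,"wx":0,"wy":0,"wz":0},{"x":0,"y":0,"z":-0.03,"wx":0,"wy":0,"wz":0},{"x":0,"y":0,"z":-0.07,"wx":0,"wy":0,"wz":0},{"x":0,"y":0,"z":-0.11,"wx":0,"wy":0,"wz":0},{"x":0,"y":0,"z":-0.15,"wx":0,"wy":0,"wz":0},{"x":0,"y":0,"z":-0.16,"wx":0,"wy":0,"wz":0},{"x":0,"y":0,"z":-0.16,"wx":0,"wy":0,"wz":0}]' 0.055 50;python3 g.py; python3 w.py w14;python3 sp.py w14; python3 - <<'E'
import cv2
im=cv2.imread("pics/w14.png")[95:305,150:490];im=cv2.resize(im,(800,494),interpolation=2);g=(255*(im/255.)**.7).astype("uint8");cv2.imwrite("pics/c14.png",g)
E
```

```text
time: 21.4
position: [0.5305, 0.2164, 0.236]
tool_rot: [-3.137, -0.145, -0.011]
ft_force: [-0.0, -0.0, -0.1]
grip_width: 0.623
grip_force: 0.0
t 21.4 [0.53049698 0.21644435 0.23597635] yaw 5.295276483330343 tilt [0.00680979 0.00158758] q [ 0.18  0.19 -0.7   1.56  0.12  1.43 -2.01]
[(296, 238, 56)]
```

View pics/c14.png

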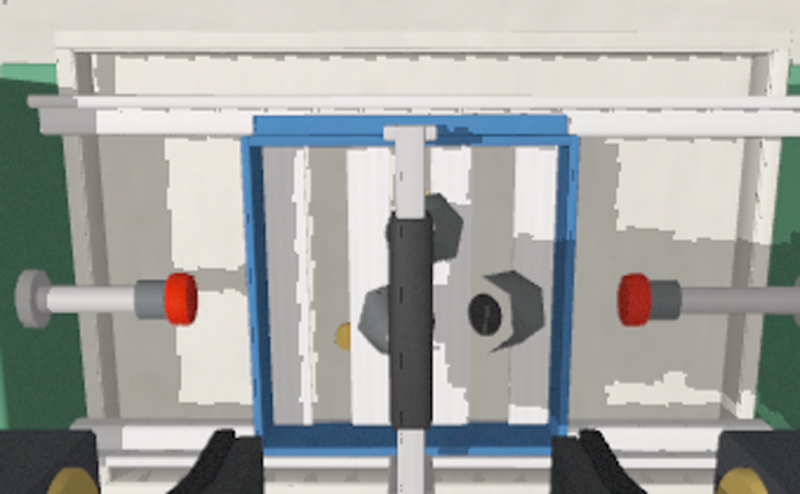

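c14 shows the three nuts in the sieve. One spacer at (345,335) is below a bar edge, so it's in the tray, and there is a doubtful yellow speck at (428,195). I'll look from two shifted poses and triangulate heights.

```bash
cat > sp2.py <<'E'
from h import *
import sys
for n in sys.argv[1:]:
    d=S(n);im=cv2.cvtColor(d["image"],cv2.COLOR_RGB2HSV)
    m=cv2.inRange(im,(14,90,60),(34,255,255));k,l,st,c=cv2.connectedComponentsWithStats(m)
    print(n)
    for i in range(1,k):
        if st[i,4]>2 and 100<c[i][1]<275:
            x,y,w,h,a=st[i];print("  px",np.round(c[i],1),"box",w,h,a,"sieve z.05",np.round(ray(d,*c[i],.05),3)[:2],"tray z.01",np.round(ray(d,*c[i],.01),3)[:2])
E
python3 -m handwheel '[{"x":0,"y":0.025,"z":0,"wx":0,"wy":0,"wz":0},{"x":0,"y":0.05,"z":0,"wx":0,"wy":0,"wz":0},{"x":0,"y":0.05,"z":0,"wx":0,"wy":0,"wz":0},{"x":0,"y":0.05,"z":0,"wx":0,"wy":0,"wz":0}]' 0.055 >/dev/null;python3 w.py w15;python3 -m handwheel '[{"x":0,"y":-0.04,"z":0,"wx":0,"wy":0,"wz":0},{"x":0,"y":-0.08,"z":0,"wx":0,"wy":0,"wz":0},{"x":0,"y":-0.1,"z":0,"wx":0,"wy":0,"wz":0},{"x":0,"y":-0.1,"z":0,"wx":0,"wy":0,"wz":0}]'>/dev/null;python3 w.py w16;python3 -m handwheel '[{"x":-0.03,"y":0.03,"z":0,"wx":0,"wy":0,"wz":0},{"x":-0.06,"y":0.05,"z":0,"wx":0,"wy":0,"wz":0},{"x":-0.08,"y":0.05,"z":0,"wx":0,"wy":0,"wz":0},{"x":-0.08,"y":0.05,"z":0,"wx":0,"wy":0,"wz":0}]'|grep pos;python3 w.py w17;python3 sp2.py w14 w15 w16 w17;python3 g.py
```

```text
position: [0.4457, 0.2064, 0.2314]
w14
  px [ 35.5 171.1] box 80 96 3901 sieve z.05 [0.548 0.498] tray z.01 [0.543 0.527]
  px [ 62.2 160. ] box 3 3 4 sieve z.05 [0.561 0.471] tray z.01 [0.557 0.497]
  px [ 50.7 161. ] box 2 3 3 sieve z.05 [0.559 0.482] tray z.01 [0.555 0.51 ]
  px [ 27. 163.] box 3 1 3 sieve z.05 [0.555 0.505] tray z.01 [0.551 0.535]
  px [ 27.  168.7] box 3 2 3 sieve z.05 [0.55  0.506] tray z.01 [0.545 0.536]
  px [ 30.3 169.7] box 2 2 3 sieve z.05 [0.549 0.503] tray z.01 [0.544 0.532]
  px [ 52.5 168. ] box 4 1 4 sieve z.05 [0.553 0.481] tray z.01 [0.548 0.508]
  px [ 21. 173.] box 1 3 3 sieve z.05 [0.545 0.512] tray z.01 [0.539 0.543]
  px [ 30.6 175. ] box 4 6 8 sieve z.05 [0.544 0.503] tray z.01 [0.538 0.533]
  px [ 38.6 173.6] box 4 2 5 sieve z.05 [0.546 0.495] tray z.01 [0.54  0.524]
  px [ 51.  174.4] box 3 2 5 sieve z.05 [0.546 0.483] tray z.01 [0.541 0.511]
  px [  6.3 177.7] box 2 2 3 sieve z.05 [0.539 0.527] tray z.01 [0.533 0.559]
  px [ 42.2 178.3] box 3 3 6 sieve z.05 [0.542 0.492] tray z.01 [0.536 0.52 ]
  px [ 12.1 212. ] box 3 5 8 sieve z.05 [0.505
[... 2720 characters left out ...]
]
  px [ 76.7 170.7] box 2 2 3 sieve z.05 [0.537 0.513] tray z.01 [0.532 0.538]
  px [ 74.5 209.5] box 5 5 13 sieve z.05 [0.499 0.518] tray z.01 [0.489 0.543]
  px [ 84.5 207.8] box 4 3 6 sieve z.05 [0.502 0.508] tray z.01 [0.492 0.532]
  px [350.  232.4] box 11 12 112 sieve z.05 [0.505 0.245] tray z.01 [0.496 0.241]
  px [422.9 243.4] box 3 8 16 sieve z.05 [0.501 0.17 ] tray z.01 [0.492 0.159]
w17
  px [  3.4 120. ] box 4 3 5 sieve z.05 [0.507 0.508] tray z.01 [0.507 0.539]
  px [290.8 158.7] box 6 12 60 sieve z.05 [0.497 0.24 ] tray z.01 [0.495 0.243]
t 22.6 [0.44759303 0.20715172 0.23187963] yaw 5.243706828923231 tilt [ 0.00052257 -0.00214923] q [ 0.24 -0.01 -0.72  1.74 -0.    1.41 -1.96]
```

```bash
python3 -m handwheel '[{"x":0.03,"y":0,"z":0,"wx":0,"wy":0,"wz":0},{"x":0.06,"y":0,"z":0,"wx":0,"wy":0,"wz":0},{"x":0.07,"y":0,"z":0,"wx":0,"wy":0,"wz":0},{"x":0.07,"y":0,"z":0,"wx":0,"wy":0,"wz":0},{"x":0.07,"y":0,"z":0,"wx":0,"wy":0,"wz":0},{"x":0.07,"y":0,"z":0,"wx":0,"wy":0,"wz":0}]'>/dev/null;python3 g.py .5283 .2151 .067; python3 w.py w18; python3 - <<'E'
from h import *
d=S("w18");g=d["image"].astype(int).sum(2)
pts=[]
for r in range(150,276,5):
    k=np.flatnonzero(g[r]<170);k=k[(k>290)&(k<350)]
    # widest run
    if k.size:
        runs=np.split(k,np.flatnonzero(np.diff(k)>2)+1);q=max(runs,key=len)
        print(r,q[0],q[-1],np.round(ray(d,(q[0]+q[-1])/2,r,.12),4)[:2])
c=g[100:300,320:330].mean(1);e=np.flatnonzero(c<170)+100;print("dark rows",e.min(),e.max())
print(ray(d,325,e.min(),.12),ray(d,325,e.max(),.12))
for r in(180,200,220):
    im=d["image"].astype(int);b=np.flatnonzero((im[r][:,2]-im[r][:,0]>50));print(r,b[[0,-1]],ray(d,b[0],r,.076)[:2],ray(d,b[-1],r,.076)[:2])
E
```

```text
t 23.1 [0.51748218 0.21535806 0.23172892] yaw 5.3736325730795444 tilt [-1.42773461e-03  6.43030727e-05] q [ 0.2   0.17 -0.72  1.59  0.11  1.42 -2.01]
shift [0.011  0.0013 0.1647]
165 332 339 [0.5703 0.2092]
170 330 343 [0.5666 0.208 ]
175 315 346 [0.5623 0.2123]
180 315 345 [0.5584 0.2123]
185 316 344 [0.5545 0.2119]
190 316 340 [0.5504 0.2131]
195 316 333 [0.5462 0.2155]
200 316 333 [0.5423 0.2151]
205 314 333 [0.5382 0.2155]
210 315 333 [0.5342 0.2148]
215 315 334 [0.5302 0.214 ]
220 315 334 [0.5261 0.2136]
225 315 333 [0.522  0.2136]
230 315 333 [0.5179 0.2132]
235 316 333 [0.5137 0.2124]
240 316 333 [0.5095 0.212 ]
245 316 333 [0.5053 0.2116]
250 316 333 [0.5011 0.2112]
255 316 333 [0.4968 0.2108]
260 317 332 [0.4925 0.2104]
265 291 318 [0.4866 0.2265]
270 291 318 [0.4822 0.2262]
dark rows 171 262
[0.56496288 0.21690317 0.12      ] [0.49082449 0.20979597 0.12      ]
180 [253 395] [0.54784671 0.28009032] [0.55984163 0.15296209]
200 [253 394] [0.52978509 0.2792176 ] [0.54185902 0.15131886]
220 [255 393] [0.51141394 0.27648248] [0.52339537 0.14963168]
```

```bash
python3 -m handwheel '[{"x":0.011,"y":0.0013,"z":0.04,"wx":0,"wy":0,"wz":0},{"x":0.011,"y":0.0013,"z":0.08,"wx":0,"wy":0,"wz":0},{"x":0.011,"y":0.0013,"z":0.115,"wx":0,"wy":0,"wz":0},{"x":0.011,"y":0.0013,"z":0.14,"wx":0,"wy":0,"wz":0},{"x":0.011,"y":0.0013,"z":0.157,"wx":0,"wy":0,"wz":0},{"x":0.011,"y":0.0013,"z":0.164,"wx":0,"wy":0,"wz":0},{"x":0.011,"y":0.0013,"z":0.164,"wx":0,"wy":0,"wz":0}]' |grep -E "pos|ft"; python3 -m handwheel '[{"x":0,"y":0,"z":0,"wx":0,"wy":0,"wz":0},{"x":0,"y":0,"z":0,"wx":0,"wy":0,"wz":0},{"x":0,"y":0,"z":0,"wx":0,"wy":0,"wz":0},{"x":0,"y":0,"z":0,"wx":0,"wy":0,"wz":0},{"x":0,"y":0,"z":0,"wx":0,"wy":0,"wz":0},{"x":0,"y":0,"z":0,"wx":0,"wy":0,"wz":0},{"x":0,"y":0,"z":0,"wx":0,"wy":0,"wz":0},{"x":0,"y":0,"z":0,"wx":0,"wy":0,"wz":0}]' 0 50; python3 g.py .550 -.164 .067
```

```text
position: [0.5278, 0.2141, 0.0669]
ft_force: [-0.5, -0.3, 0.3]
time: 24.4
position: [0.5296, 0.2147, 0.0684]
tool_rot: [-3.138, -0.146, -0.001]
ft_force: [-0.8, -0.2, 0.6]
grip_width: 0.176
grip_force: 50.0
t 24.4 [0.52959947 0.21474563 0.06836079] yaw 5.323354722673296 tilt [0.00035613 0.00010621] q [ 0.16  0.32 -0.69  1.78  0.23  1.12 -2.08]
shift [-0.0148  0.379   0.0013]
```

```bash
python3 -m handwheel '[{"x":0,"y":0,"z":-0.01,"wx":0,"wy":0,"wz":0},{"x":0,"y":0,"z":-0.025,"wx":0,"wy":0,"wz":0},{"x":0,"y":0,"z":-0.045,"wx":0,"wy":0,"wz":0},{"x":0,"y":0,"z":-0.065,"wx":0,"wy":0,"wz":0},{"x":0,"y":0,"z":-0.085,"wx":0,"wy":0,"wz":0},{"x":0,"y":0,"z":-0.1,"wx":0,"wy":0,"wz":0},{"x":0,"y":0,"z":-0.11,"wx":0,"wy":0,"wz":0},{"x":0,"y":0,"z":-0.11,"wx":0,"wy":0,"wz":0}]'; python3 -m handwheel '[{"x":0,"y":0.012,"z":0,"wx":0,"wy":0,"wz":0.2},{"x":-0.002,"y":0.035,"z":0,"wx":0,"wy":0,"wz":0.4},{"x":-0.003,"y":0.065,"z":0,"wx":0,"wy":0,"wz":0.6},{"x":-0.004,"y":0.095,"z":0,"wx":0,"wy":0,"wz":0.8},{"x":-0.005,"y":0.125,"z":0,"wx":0,"wy":0,"wz":1},{"x":-0.006,"y":0.155,"z":0,"wx":0,"wy":0,"wz":1.2},{"x":-0.007,"y":0.185,"z":0,"wx":0,"wy":0,"wz":1.4},{"x":-0.008,"y":0.215,"z":0,"wx":0,"wy":0,"wz":1.6},{"x":-0.009,"y":0.245,"z":0,"wx":0,"wy":0,"wz":1.75},{"x":-0.01,"y":0.270,"z":0,"wx":0,"wy":0,"wz":1.75}]'; python3 g.py .5516 -.164 .178
```

```text
time: 25.07
position: [0.5303, 0.215, 0.18]
tool_rot: [-3.138, -0.146, -0.004]
ft_force: [0.5, 0.9, -4.7]
grip_width: 0.179
grip_force: 50.0
time: 25.9
position: [0.5426, -0.0593, 0.1761]
tool_rot: [3.139, 0.093, -0.006]
ft_force: [0.1, -0.4, -4.9]
grip_width: 0.184
grip_force: 50.0
t 25.9 [ 0.54262764 -0.05926333  0.17609994] yaw 3.395845954872649 tilt [-0.00374452 -0.00100472] q [ 0.54  0.14 -0.53  1.71  0.08  1.31 -1.51]
shift [ 0.0027  0.1051 -0.0018]
```

```bash
python3 -m handwheel '[{"x":0.001,"y":0.030,"z":0,"wx":0,"wy":0,"wz":0},{"x":0.001,"y":0.06,"z":0,"wx":0,"wy":0,"wz":0},{"x":0.001,"y":0.085,"z":0,"wx":0,"wy":0,"wz":0},{"x":0.001,"y":0.1,"z":0,"wx":0,"wy":0,"wz":0},{"x":0.001,"y":0.105,"z":0,"wx":0,"wy":0,"wz":0},{"x":0.001,"y":0.107,"z":0,"wx":0,"wy":0,"wz":0},{"x":0.001,"y":0.107,"z":0,"wx":0,"wy":0,"wz":0},{"x":0.001,"y":0.107,"z":0,"wx":0,"wy":0,"wz":0},{"x":0.001,"y":0.107,"z":0,"wx":0,"wy":0,"wz":0}]' | grep ft;  python3 g.py .5516 -.164 .085; python3 w.py w19; python3 - <<'E'
from h import *
d=S("w19");im=d["image"]
for r in (90,110,130,150,180,220,250):print(r,[tuple(im[r,c]) for c in range(180,470,20)] if r in(90,) else "".join("%x"%(int(im[r,c].sum())//48) for c in range(160,490,4)))
im2=im.astype(int)
for r in range(130,260,20):
    b=np.flatnonzero((im2[r][:,2]-im2[r][:,0]>50));print(r,b[[0,-1]] if b.size else 0)
N=np.array([[.550,-.164]]);a=np.radians(3.6);R2=np.array([[np.cos(a),-np.sin(a)],[np.sin(a),np.cos(a)]])
for c in((.095,.088),(.095,-.088),(-.095,-.088),(-.095,.088)):print(c,proj(d,np.r_[R2@c+N[0],.008]))
E
```

```text
ft_force: [0.8, 1.0, -6.2]
t 26.65 [ 0.55240893 -0.15955028  0.17822107] yaw 3.748107937164736 tilt [6.08888067e-05 7.05987999e-04] q [ 0.64  0.2  -0.46  1.65  0.09  1.32 -1.34]
shift [-0.0011  0.0045  0.0932]
90 [(np.uint8(214), np.uint8(209), np.uint8(198)), (np.uint8(212), np.uint8(208), np.uint8(197)), (np.uint8(214), np.uint8(209), np.uint8(198)), (np.uint8(214), np.uint8(209), np.uint8(199)), (np.uint8(215), np.uint8(211), np.uint8(200)), (np.uint8(216), np.uint8(211), np.uint8(201)), (np.uint8(212), np.uint8(208), np.uint8(197)), (np.uint8(216), np.uint8(210), np.uint8(200)), (np.uint8(214), np.uint8(209), np.uint8(199)), (np.uint8(217), np.uint8(212), np.uint8(202)), (np.uint8(218), np.uint8(214), np.uint8(203)), (np.uint8(215), np.uint8(211), np.uint8(200)), (np.uint8(215), np.uint8(210), np.uint8(200)), (np.uint8(211), np.uint8(207), np.uint8(196)), (np.uint8(211), np.uint8(206), np.uint8(196))]
110 cccccccddddddddddddcddddddddddddcddddddcccccccccccccccccddccccccdddcccdddcccccccccc
130 cccdccddddddddddddabbbbbbba8a566aaaaaaaaaaaaaaaaaaaaaaaada6aaaaaaacddddcccdccdcdddd
150 cddddccdddda77777777777777777777777bb9bbbbbbbbb474447777777777777777776888889dddccc
180 ddccccc9722222999999e7aaaaaaadeeeeeeeacccccc6eeeeeeea666aaaa7eeeeeee94444768888cccc
220 9ddd8888772222799999eeaaaaaaaa99999991cccccc233333397666666699999999232243888878888
250 8cdcccccc75222299999ee9aaaaaaa99999911111111112699996666666699999992222348888888888
130 0
150 [205 440]
170 [187 457]
190 [189 455]
210 [191 454]
230 [193 452]
250 [194 450]
(0.095, 0.088) [228.82653378 115.68414625]
(0.095, -0.088) [424.53405741 116.23727546]
(-0.095, -0.088) [411.64878273 311.3377316 ]
(-0.095, 0.088) [239.6812006  310.78944821]
```

```bash
python3 - <<'E'
from h import *
d=S("w19");g=d["image"].astype(int).sum(2)
for c in(245,260,340,370,400,415):print("col",c,[int(v) for v in g[112:130,c]])
for r in(126,130,134):print("row",r,[int(v) for v in g[r,222:242]],[int(v) for v in g[r,412:432]])
for p in((228.8,130),(232,130),(424,130),(420,130),(330,116),(330,120)):print(p,ray(d,*p,.008))
E
```

```text
col 245 [627, 629, 604, 373, 462, 504, 534, 536, 536, 534, 534, 535, 530, 534, 534, 535, 530, 532]
col 260 [633, 629, 613, 430, 453, 493, 533, 531, 528, 531, 534, 530, 533, 531, 531, 530, 528, 531]
col 340 [611, 613, 606, 536, 429, 469, 501, 521, 518, 519, 518, 517, 520, 519, 518, 518, 519, 517]
col 370 [622, 626, 623, 607, 406, 456, 490, 519, 516, 514, 515, 516, 514, 515, 515, 511, 514, 513]
col 400 [623, 622, 624, 611, 433, 451, 485, 511, 512, 508, 510, 509, 511, 508, 509, 509, 509, 511]
col 415 [630, 634, 634, 617, 429, 450, 480, 506, 509, 509, 507, 509, 505, 505, 506, 506, 506, 505]
row 126 [626, 627, 627, 629, 629, 630, 633, 630, 633, 495, 500, 532, 535, 533, 533, 534, 534, 533, 535, 532] [504, 507, 506, 506, 505, 506, 507, 505, 505, 505, 435, 353, 619, 632, 629, 630, 628, 624, 622, 622]
row 130 [631, 632, 635, 633, 633, 634, 637, 636, 635, 520, 497, 528, 533, 532, 532, 533, 533, 531, 532, 531] [504, 506, 507, 507, 501, 506, 503, 506, 503, 488, 414, 325, 621, 633, 633, 631, 628, 625, 625, 627]
row 134 [622, 621, 617, 616, 619, 619, 616, 619, 619, 543, 497, 523, 529, 530, 533, 533, 531, 530, 530, 532] [504, 508, 505, 506, 505, 504, 504, 506, 512, 463, 394, 536, 616, 619, 622, 621, 625, 624, 625, 626]
(228.8, 130) [ 0.62690198 -0.07023911  0.008     ]
(232, 130) [ 0.62709234 -0.07313798  0.008     ]
(424, 130) [ 0.63850528 -0.24694625  0.008     ]
(420, 130) [ 0.63826767 -0.24332772  0.008     ]
(330, 116) [ 0.64497547 -0.16103215  0.008     ]
(330, 120) [ 0.64155243 -0.16127374  0.008     ]
```

```bash
python3 -m handwheel '[{"x":0,"y":0.0034,"z":0.02,"wx":0,"wy":0,"wz":0},{"x":0,"y":0.0034,"z":0.045,"wx":0,"wy":0,"wz":0},{"x":0,"y":0.0034,"z":0.07,"wx":0,"wy":0,"wz":0},{"x":0,"y":0.0034,"z":0.09,"wx":0,"wy":0,"wz":0},{"x":0,"y":0.0034,"z":0.1,"wx":0,"wy":0,"wz":0},{"x":0,"y":0.0034,"z":0.105,"wx":0,"wy":0,"wz":0},{"x":0,"y":0.0034,"z":0.105,"wx":0,"wy":0,"wz":0},{"x":0,"y":0.0034,"z":0.105,"wx":0,"wy":0,"wz":0},{"x":0,"y":0.0034,"z":0.105,"wx":0,"wy":0,"wz":0}]' | grep ft;  python3 g.py .5522 -.163 .0344
```

```text
ft_force: [-0.7, -0.6, -5.8]
t 27.45 [ 0.55381375 -0.16547248  0.07488911] yaw 3.57766485230597 tilt [ 0.0029271  -0.00101436] q [ 0.63  0.28 -0.45  1.76  0.13  1.12 -1.37]
shift [-0.0016 -0.0026  0.0405]
```

```bash
python3 -m handwheel '[{"x":0,"y":0,"z":0,"wx":0,"wy":0,"wz":0},{"x":0,"y":0,"z":0,"wx":0,"wy":0,"wz":0},{"x":0,"y":0,"z":0,"wx":0,"wy":0,"wz":0},{"x":0,"y":0,"z":0,"wx":0,"wy":0,"wz":0}]' | grep ft;  python3 g.py .5522 -.163 .0344
```

```text
ft_force: [0.0, -0.0, -5.0]
t 27.7833 [ 0.55254529 -0.16543379  0.07352437] yaw 3.5600538258301144 tilt [ 0.00050243 -0.00036137] q [ 0.63  0.28 -0.44  1.77  0.13  1.12 -1.37]
shift [-0.0002 -0.0025  0.0391]
```

```bash
python3 w.py w20; python3 - <<'E'
from h import *
d=S("w20");im=d["image"].astype(int);g=im.sum(2)
N=np.array([.5506,-.164]);a=np.radians(3.6);R2=np.array([[np.cos(a),-np.sin(a)],[np.sin(a),np.cos(a)]])
P=[proj(d,np.r_[R2@c+N,.008]) for c in((.095,.088),(.095,-.088))];print(P)
for c in(240,330,400):
    r0=int(P[0][1]);print("col",c,r0-8,[int(v) for v in g[r0-8:r0+12,c]])
r=int(P[0][1])+8
for p in P:
    u=int(p[0]);print("row",r,u-12,[int(v) for v in g[r,u-12:u+12]])
for r in(150,170,190,210):
    b=np.flatnonzero((im[r][:,2]-im[r][:,0]>50));print(r,b[[0,-1]] if b.size else 0,[ray(d,u,r,.0812)[:2] for u in b[[0,-1]]])
E
```

```text
[array([180.07570995, 103.61993659]), array([456.64614364, 103.46331316])]
col 240 95 [630, 634, 634, 633, 637, 638, 636, 626, 548, 389, 452, 484, 512, 534, 533, 530, 531, 528, 532, 527]
col 330 95 [621, 621, 621, 621, 620, 617, 618, 618, 607, 431, 449, 462, 493, 518, 523, 524, 527, 521, 521, 524]
col 400 95 [627, 627, 628, 627, 628, 628, 627, 627, 612, 416, 440, 461, 483, 507, 515, 513, 514, 515, 516, 510]
row 111 168 [629, 628, 625, 626, 624, 627, 629, 629, 630, 631, 631, 630, 630, 630, 630, 552, 497, 514, 539, 537, 537, 535, 535, 536]
row 111 444 [509, 508, 505, 507, 507, 508, 508, 506, 501, 452, 398, 351, 630, 641, 640, 638, 635, 635, 634, 631, 632, 630, 629, 630]
150 [205 440] [array([ 0.61470351, -0.10722228]), array([ 0.62159513, -0.21763065])]
170 [187 457] [array([ 0.60487161, -0.09852229]), array([ 0.61289377, -0.22700425])]
190 [189 455] [array([ 0.59538572, -0.09923921]), array([ 0.60339433, -0.22746505])]
210 [191 454] [array([ 0.58564964, -0.09997504]), array([ 0.59367486, -0.22842628])]
```

```bash
python3 -m handwheel '[{"x":0,"y":-0.0022,"z":0.003,"wx":0,"wy":0,"wz":0},{"x":0,"y":-0.0022,"z":0.009,"wx":0,"wy":0,"wz":0},{"x":0,"y":-0.0022,"z":0.015,"wx":0,"wy":0,"wz":0},{"x":0,"y":-0.0022,"z":0.021,"wx":0,"wy":0,"wz":0},{"x":0,"y":-0.0022,"z":0.026,"wx":0,"wy":0,"wz":0},{"x":0,"y":-0.0022,"z":0.03,"wx":0,"wy":0,"wz":0},{"x":0,"y":-0.0022,"z":0.034,"wx":0,"wy":0,"wz":0},{"x":0,"y":-0.0022,"z":0.034,"wx":0,"wy":0,"wz":0}]' | grep -E "pos|ft";python3 -m handwheel '[{"x":0,"y":0,"z":0.002,"wx":0,"wy":0,"wz":0},{"x":0,"y":0,"z":0.004,"wx":0,"wy":0,"wz":0},{"x":0,"y":0,"z":0.0045,"wx":0,"wy":0,"wz":0},{"x":0,"y":0,"z":0.0045,"wx":0,"wy":0,"wz":0},{"x":0,"y":0,"z":0.0045,"wx":0,"wy":0,"wz":0}]' | grep -E "pos|ft";  python3 g.py .5522 -.163 .0344
```

```text
position: [0.5516, -0.163, 0.0381]
ft_force: [-0.6, -1.0, -4.5]
position: [0.5523, -0.1631, 0.0348]
ft_force: [-1.6, -0.2, -4.7]
t 28.9167 [ 0.55232444 -0.16309406  0.03476092] yaw 3.565730298862868 tilt [ 1.83172497e-04 -9.86829427e-05] q [ 0.62  0.32 -0.44  1.8   0.16  1.05 -1.39]
shift [-0.0001 -0.0001  0.0004]
```

Still carrying its weight, so I'll lower it further until contact.

```bash
for k in 1 2; do python3 -m handwheel '[{"x":0,"y":0,"z":0.0008,"wx":0,"wy":0,"wz":0},{"x":0,"y":0,"z":0.0008,"wx":0,"wy":0,"wz":0},{"x":0,"y":0,"z":0.0008,"wx":0,"wy":0,"wz":0}]' | grep -E "pos|ft";done
```

```text
position: [0.5524, -0.1631, 0.0344]
ft_force: [-1.4, -0.1, -0.8]
position: [0.5524, -0.1632, 0.0344]
ft_force: [-4.0, 1.2, 5.5]
```

```bash
python3 -m handwheel '[{"x":0,"y":0,"z":0,"wx":0,"wy":0,"wz":0},{"x":0,"y":0,"z":0,"wx":0,"wy":0,"wz":0},{"x":0,"y":0,"z":0,"wx":0,"wy":0,"wz":0},{"x":0,"y":0,"z":0,"wx":0,"wy":0,"wz":0},{"x":0,"y":0,"z":0,"wx":0,"wy":0,"wz":0},{"x":0,"y":0,"z":-0.03,"wx":0,"wy":0,"wz":0},{"x":0,"y":0,"z":-0.07,"wx":0,"wy":0,"wz":0},{"x":0,"y":0,"z":-0.11,"wx":0,"wy":0,"wz":0},{"x":0,"y":0,"z":-0.15,"wx":0,"wy":0,"wz":0},{"x":0,"y":0,"z":-0.19,"wx":0,"wy":0,"wz":0}]' 0.055; python3 -m handwheel '[{"x":-0.02,"y":0,"z":-0.03,"wx":0,"wy":0,"wz":0},{"x":-0.04,"y":0,"z":-0.07,"wx":0,"wy":0,"wz":0},{"x":-0.04,"y":0,"z":-0.07,"wx":0,"wy":0,"wz":0},{"x":-0.04,"y":0,"z":-0.07,"wx":0,"wy":0,"wz":0},{"x":-0.04,"y":0,"z":-0.07,"wx":0,"wy":0,"wz":0},{"x":-0.04,"y":0,"z":-0.07,"wx":0,"wy":0,"wz":0}]'|grep pos; python3 w.py w21; python3 - <<'E'
from h import *
d=S("w21");im=d["image"].astype(int);g=im.sum(2)
for r in range(120,270,15):
    b=np.flatnonzero((im[r][:,2]-im[r][:,0]>50));b=b[(b>180)&(b<460)]
    print(r,b[[0,-1]] if b.size else 0,np.round([ray(d,u,r,.042)[:2] for u in b[[0,-1]]],4).tolist() if b.size else 0)
hsv=cv2.cvtColor(d["image"],cv2.COLOR_RGB2HSV);m=cv2.inRange(hsv,(14,90,60),(34,255,255));k,l,st,c=cv2.connectedComponentsWithStats(m)
print("yellow",[(np.round(c[i]).tolist(),int(st[i,4])) for i in range(1,k) if 3<st[i,4]<2000 and c[i][1]<270])
N=np.array([.5506,-.1645]);a=np.radians(3.6);R2=np.array([[np.cos(a),-np.sin(a)],[np.sin(a),np.cos(a)]])
print([np.round(proj(d,np.r_[R2@c+N,.042]),1).tolist() for c in((.065,.065),(.065,-.065),(-.065,-.065),(-.065,.065))])
E
```

```text
time: 30.25
position: [0.552, -0.163, 0.225]
tool_rot: [3.14, 0.098, 0.0]
ft_force: [1.5, -0.6, -0.2]
grip_width: 0.632
grip_force: 0.0
position: [0.5119, -0.1653, 0.2912]
120 [265 382] [[0.6004, -0.0971], [0.6084, -0.2251]]
135 [265 381] [[0.5845, -0.0975], [0.5925, -0.2257]]
150 [266 380] [[0.5684, -0.099], [0.5764, -0.2262]]
165 [266 380] [[0.552, -0.0995], [0.56, -0.2278]]
180 [267 379] [[0.5353, -0.101], [0.5433, -0.2284]]
195 [267 379] [[0.5181, -0.1015], [0.5262, -0.2301]]
210 [268 378] [[0.5007, -0.1031], [0.5088, -0.2307]]
225 [269 378] [[0.483, -0.1047], [0.4911, -0.2324]]
240 0 0
255 0 0
yellow [([8.0, 136.0], 134), ([623.0, 184.0], 383), ([1.0, 193.0], 22), ([68.0, 201.0], 103), ([637.0, 208.0], 46), ([628.0, 227.0], 82)]
[[263.8, 109.3], [383.2, 109.3], [378.8, 226.1], [268.1, 226.1]]
```

```bash
python3 - <<'E'
from h import *
for n in("w2","w3","w4","w12","w13","w14","w15","w18","w6","w9","w10","w7","w8","w11"):
    d=S(n);im=d["image"].astype(int);o=[]
    for r in range(195,276,3):
        rd=np.flatnonzero(im[r][:,0]-np.maximum(im[r][:,1],im[r][:,2])>80)
        L=rd[(rd>60)&(rd<300)];Rr=rd[(rd>350)&(rd<580)]
        if L.size>4 and Rr.size>4:
            a=ray(d,L.max()+.5,r,.07);b=ray(d,Rr.min()-.5,r,.07);o.append(np.linalg.norm(a-b)*1e3)
    print(n,len(o),np.round(o,1)[:14])
from bench import ctrl
d=ctrl.get_image("scene");im=d["image"];hsv=cv2.cvtColor(im,cv2.COLOR_RGB2HSV);m=cv2.inRange(hsv,(12,80,90),(34,255,255));k,l,st,cc=cv2.connectedComponentsWithStats(m)
for i in range(1,k):
    u,v=cc[i];p=ray(d,u,v,.008)
    if .4<p[0]<.65 and .04<p[1]<.38 and st[i,4]>1: print(np.round(cc[i],1),st[i,4],np.round(p,3))
E
```

```text
w2 7 [176.  175.4 172.8 174.1 176.4 177.7 176.1]
w3 9 [175.4 176.9 177.3 178.8 175.7 177.2 180.5 181.5 178.3]
w4 9 [176.1 177.  178.5 178.3 179.2 178.4 180.6 179.8 181.3]
w12 6 [174.  175.9 177.4 177.7 179.7 181.1]
w13 6 [174.4 175.9 176.8 178.2 179.1 179.5]
w14 7 [175.  174.4 176.6 176.  176.4 176.7 176.1]
w15 7 [175.2 175.6 177.8 176.3 173.8 177.  177.4]
w18 7 [174.9 175.3 176.5 176.  178.2 176.7 177. ]
w6 6 [177.3 177.1 178.  180.  180.4 180.7]
w9 5 [178.4 179.9 178.6 180.6 182.1]
w10 5 [178.4 179.9 180.3 180.6 181. ]
w7 6 [179.2 179.6 181.6 181.4 181.8 182.1]
w8 5 [180.2 181.6 181.5 183.4 183.8]
w11 6 [179.3 180.7 181.1 182.6 181.9 183.3]
[297.3 293.1] 16 [0.562 0.217 0.008]
[274.7 306.7] 3 [0.572 0.288 0.008]
[312.4 311.2] 16 [0.493 0.243 0.008]
```

```bash
python3 - <<'E'
from h import *
d=S("w21")
for p in((8,136),(1,193),(68,201)):print(p,ray(d,*p,.01))
E
```

```text
(8, 136) [0.56445817 0.21224061 0.01      ]
(1, 193) [0.49539829 0.23068401 0.01      ]
(68, 201) [0.49060143 0.14910671 0.01      ]
```

All four spacers are in the tray and the sieve is seated, so I'm handing in.

```bash
python3 -c "
from bench import ctrl
print(ctrl.close_job())"
```

```text
the job is handed in; nothing more can be done
None
```

The job is handed in, with no verdict shown: I pressed the left and right stops alternately, left first, at least three times each (forces judged from the wrist sensor and pictures, all well under 25 N). All four spacers are in the tray, and the sieve is seated in the nest with its gripper released; I last saw the three nuts in it just before carrying it over.

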